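Seat the drill arbor in the hole-cutting machine's spindle

ROBOT

A 6-joint arm with a two-finger parallel gripper is mounted at the origin on the work surface. World frame = base frame: x ahead of the robot, y to its left, z up, the work surface at z = 0. Lengths are in m, angles in degrees, forces in N, time in s.
With the tool pointing down it reaches from about 0.3 to 0.75 m from the base axis. Payload 8.5 kg.
Tool frame: the origin (TCP) lies midway between the tips of the shut fingers; the grasp point (between the pads) lies r.grip_depth behind it (r.grip_depth is the distance from the TCP to the grasp point, in m); x points along the fingers, y is the direction in which the jaws open and shut, and the axes are right-handed (so a half turn about x gives the same grasp; the last joint's range is limited). The gripper opens to 85 mm and grips with 20 to 120 N. Pads are 22 mm wide; open, the fingers measure 114 mm over their backs; the gripper's body (76 mm by 85 mm) begins 54 mm behind the grasp point. The pads swing forward as they close: fully open they stand 13 mm farther back than shut.
Start: joints at [54.127, 21.807, 74.336, -0, 83.858, -12.336], TCP at [0.22, 0.504, 0.231] pointing down, gripper open.
Joint ranges: [-178.18, 178.18], [-50.72, 133.34], [12.68, 142.11], [-81.47, 261.47], [9.98, 163.14], [-165.26, 165.26]. Speed limits (degrees/s): [136.94, 136.94, 180, 180, 180, 180].

INTERFACE

Orientations are given as [roll, pitch, yaw] about the fixed x, y, z axes, in that order (R = Rz(yaw) Ry(pitch) Rx(roll)).
In Python, from plant import r, eyes gives the robot as it stands.
- The arm moves only by the shell command python3 -m pendant 'ROWS'. ROWS is a JSON object of lists of equal length, an entry for each row: "slide": the shift along the world's x, y, z in cm, a list of three; "twist": the turn about the world's z in degrees; "fingers": the opening, from -1 (shut) to 1 (fully open). In form: {"slide": [[x, y, z], ...], "twist": [twist, ...], "fingers": [fingers, ...]}. A call has 1 to 10 rows; each row is the pose to reach, as a shift and turn from the pose commanded when the call began; what a row does not reach only later rows make up. A row lasts 1/10 s, in which the tool goes at most 50 mm and 8.59 degrees, less where a joint would pass 70% of its speed; a pose out of reach is approached as far as the arm can. A call with a gripper value outside its range is refused whole. The fingers move at their own pace and stop on an object; the grip force is fixed at half the most. Time passes only in rows, so rows that repeat a pose let the fingers close. It gives the time, the measured TCP pose, the force and the opening at its end, in the units of the state.
- r.get_obs(): the state, without advancing time (a new reading comes with each control period).
- eyes.snapshot(name): name is "scene" or "side" or "wrist"; returns the picture (384x512x3 uint8, blue, green, red); there is no depth.
- eyes.camera_params(name): a dict with "intrinsics" (3x3 intrinsics, pixels), "dist" ([k1, k2, p1, p2, k3] as OpenCV has them; the pictures are not rectified), "world_from_camera" (4x4, takes a point from camera to world coordinates). Camera axes: x right, y down, z forward; pixel columns grow to the right and rows downward; lengths in m; the calibration is good to about 2 mm. A picture is of the moment at which its call begins: read the wrist's pose just before it. camera_params takes no time and is no camera call; for the wrist camera it gives the pose at the moment of the call.
- r.finish_job(): hands the job in, once; it reports no verdict.
The state is a dict: "time_s": time; "q": joint angles; "dq": joint speeds; "joint_torque": joint torques, N m; "ee_pos": TCP position; "ee_rot": TCP orientation; "force": force on the tool from outside, world axes, zero at the start; "torque": the same for the moment, N m; "width": finger opening in m.
Only numpy, scipy, OpenCV 4.12 (cv2) and the standard library are available. Lean on these libraries where they do the work, as an engineer would, in place of code of your own. Each camera call takes 0.05 s, during which the arm holds its last target.

TASK

Take the arbor with the blue square body and notched flange out of the wooden rack and seat its tapered shank in the spindle of the green hole-cutting machine, turning it by feel until the notches drop over the two orange drive dogs and the flange sits flat on the spindle face. Bed it in by pushing it down, fully home, until the sprung spindle nose has gone down about 6 mm, gently (keep the push below 25 N), then let go so that the nose springs back up with the arbor home in it. Leave the rack's other arbor, the black collar and the screwdriver where they are.

Things in the scene. Friction and masses are not known exactly. Their poses are not given: they have to be found in the camera images.
- arbor: Loose steel drill arbor, about 0.45 kg, upright in one of the two rack sockets. Origin: on its axis, in the flange's underside; z up. Below it: tapered shank 45 mm long, 28 mm wide at the flange, 14 mm at the tip. Above: flange 56 mm diameter, z 0 to 10 mm, with two open notches 12 mm wide right through it, on its +x and -x sides (in to 16.5 mm from the axis). A half turn changes nothing.
- arbor_grip (a point): Point on the arbor's axis 34 mm above its origin, where it is best gripped from above: in the blue square body, 30 x 30 mm, sides square to x and y, from 14 to 48 mm above the arbor's origin. Above that a narrow nose and pilot bit reach 70 mm above the origin.
- plain_arbor: Bystander in the other rack socket: brass-coloured arbor with a round 32 mm body and a plain round flange without notches. Origin as for the arbor. Leave it standing.
- rack: Fixed wooden block 90 x 210 x 55 mm (x, y, z); origin at the centre of its underside. Two sockets 35 mm wide, right through it, at y = -55 and +55 mm; the arbors' flanges rest on its top at z = 55 mm. To clear it the shank must be lifted 45 mm.
- machine: Fixed green bench machine, 150 x 150 mm base, 136 mm square housing 100 mm high; origin at the centre of its underside. The spindle axis is vertical through the origin; the spindle face stands 115 mm above the bench.
- nose_face (a point): Centre of the spindle nose's top face (69 mm diameter steel), on the spindle axis, z up; goes down with the nose; its yaw is the machine's. The tapered socket opens here, 30 mm wide at the mouth and about 1 mm clear of the seated shank all round. The arbor is home when its origin is at this point.
- dogs (a point): Same point, height of the dog tops (7 mm over the face). Two orange dogs stand opposite each other 18.5 to 33 mm from the axis, each 9 mm wide. The line through them lies anywhere within 0.45 rad either side of this point's x axis, held by a brake; that angle is not measured. Notches drop over the dogs within about 0.06 rad of true; otherwise the flange rides on the dogs, 7 mm too high.
- nose (a joint): How far the sprung spindle nose is pushed down, m: 0 up, 0.008 at its hard stop. It yields from about 7 N of load and needs 1.2 N more per mm (about 16 N at the stop, the arbor's own weight of about 4.5 N included); past the stop the force rises steeply. It springs back up with the arbor standing in it.
- collar: Bystander: loose black plastic vent collar, a ring 76 mm outside diameter, 30 mm high; origin at the centre of its underside.
- screwdriver: Bystander: loose screwdriver with a yellow handle, 180 mm long, lying on the bench along its own x axis.
Mind the look-alikes: they are no part of the job. Several things have the shape of the arbor; the one meant has the colours described above. Of the things shaped like the machine, the green one is meant.

How it is judged:
By the outcome, as a careful person would: the job done as asked, in the order asked, and still so for the second after the job is handed in, with the robot touching nothing.
It also fails if it takes over 64 s, if anything falls off the work surface, if the arm or the gripper's body presses on something with over 40 N, if the wrist force passes 120 N, or if a joint passes its speed limit or range.

## Working session

There is one attempt and no reset: what is moved stays moved. The work goes in short steps, Python scripts to look and compute and a shell command to move; the robot and the scene stay as the last step left them, time stands still between calls to the robot, and variables do not carry over. Pictures are saved under pics/ and viewed, and the job is handed in when it is done.

```bash
ls; mkdir -p pics
cat > h.py <<'E'
import numpy as np, cv2
from plant import r, eyes
def snap(n,f):
    im=eyes.snapshot(n); cv2.imwrite('pics/'+f,im); return im
def ray(n,u,v,P=None):
    P=P or eyes.camera_params(n); K=np.array(P["intrinsics"]);d=np.array(P["dist"]);T=np.array(P["world_from_camera"])
    p=cv2.undistortPoints(np.array([[[u,v]]],float),K,d)[0,0]
    return T[:3,3],T[:3,:3]@np.array([p[0],p[1],1])
def atz(n,u,v,z,P=None):
    o,d=ray(n,u,v,P); return o+d*(z-o[2])/d[2]
def proj(n,X,P=None):
    P=P or eyes.camera_params(n);T=np.linalg.inv(np.array(P["world_from_camera"]))
    return cv2.projectPoints(np.atleast_2d(np.array(X,float)),cv2.Rodrigues(T[:3,:3])[0],T[:3,3],np.array(P["intrinsics"]),np.array(P["dist"]))[0][:,0]
E
python3 - <<'E'
from h import *
o=r.get_obs();print(o,r.grip_depth)
for n in ("scene","side","wrist"): snap(n,n+"0.png"); print(n,eyes.camera_params(n)["world_from_camera"])
E
```

```text
pics
{'time_s': 0.0, 'q': array([ 5.41251008e+01,  2.18397522e+01,  7.43862315e+01, -3.38749205e-03,
        8.38572284e+01, -1.23344065e+01]), 'dq': array([ 0.03785466, -0.05892161,  0.07012944, -0.02077178,  0.03481279,
        0.071037  ]), 'joint_torque': array([ 3.04942096e-04, -4.48462951e+01, -2.31281447e+01, -1.38794426e-04,
        4.66598067e-03,  4.03353101e-05]), 'ee_pos': array([0.21949016, 0.50397375, 0.23071468]), 'ee_rot': array([-100.01696602,   89.91671979, -123.55709378]), 'force': array([-0.55325316,  0.1768561 ,  0.19273717]), 'torque': array([ 0.03910526,  0.02545719, -0.01020182]), 'width': 0.08536334269793615} 0.0187
scene [[-0.2186048   0.51738407 -0.82736066  1.43622572]
 [ 0.97552578  0.09528482 -0.19816723  0.22516158]
 [-0.02369365 -0.85043197 -0.52555122  0.69652421]
 [ 0.          0.          0.          1.        ]]
side [[ 0.96367295 -0.16587368  0.20933314  0.2223534 ]
 [-0.26705671 -0.6098524   0.74616403 -0.89905879]
 [ 0.00389334 -0.77496191 -0.63199595  0.89420849]
 [ 0.          0.          0.          1.        ]]
wrist [[ 3.98613930e-01  8.66369410e-01  3.00850429e-01  1.43670919e-01]
 [ 9.17118696e-01 -3.76384225e-01 -1.31256284e-01  5.38635777e-01]
 [-4.81073409e-04  3.28236136e-01 -9.44595579e-01  3.72457227e-01]
 [ 0.00000000e+00  0.00000000e+00  0.00000000e+00  1.00000000e+00]]
```

View pics/scene0.png

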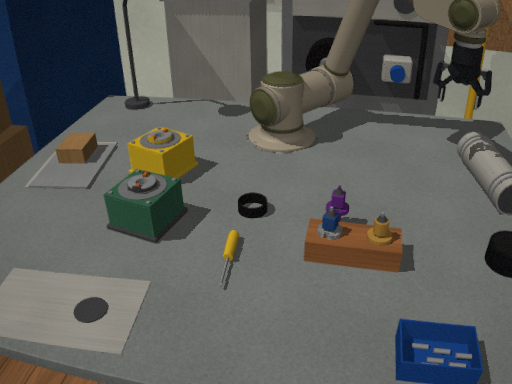

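View pics/side0.png

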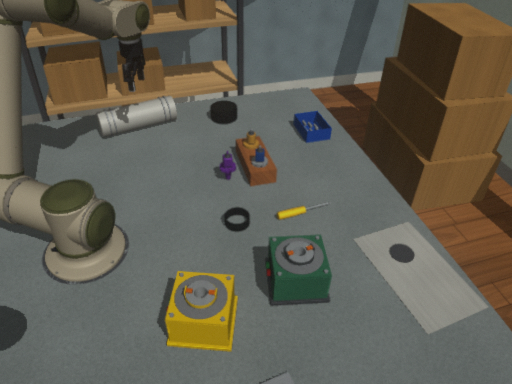

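View pics/wrist0.png

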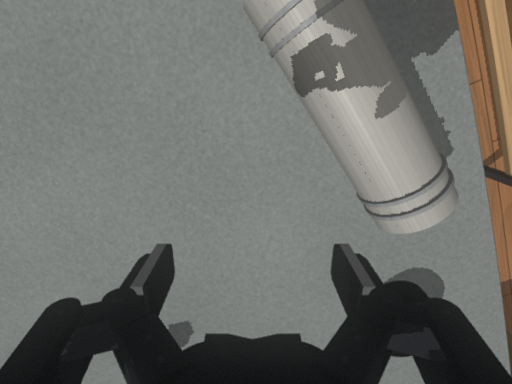

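The scene view shows the blue arbor in the rack near (331,222), the brass arbor at (381,230) and the green machine at (145,195). The purple look-alike and the yellow machine stand apart from them. I'll enlarge these areas.

Run:
```python
import cv2,numpy as np
s=cv2.imread('pics/scene0.png');d=cv2.imread('pics/side0.png')
def c(im,x,y,w,h,k):return cv2.resize(im[y:y+h,x:x+w],None,fx=k,fy=k,interpolation=cv2.INTER_CUBIC)
a=np.hstack([c(s,295,175,115,100,3.4),c(s,100,160,115,100,3.4)])
b=np.hstack([c(d,225,125,60,70,5),c(d,260,230,75,70,5)])
cv2.imwrite('pics/c1.png',a);cv2.imwrite('pics/c2.png',b);print(a.shape,b.shape)
```

```text
(340, 782, 3) (350, 675, 3)
```

View pics/c1.png

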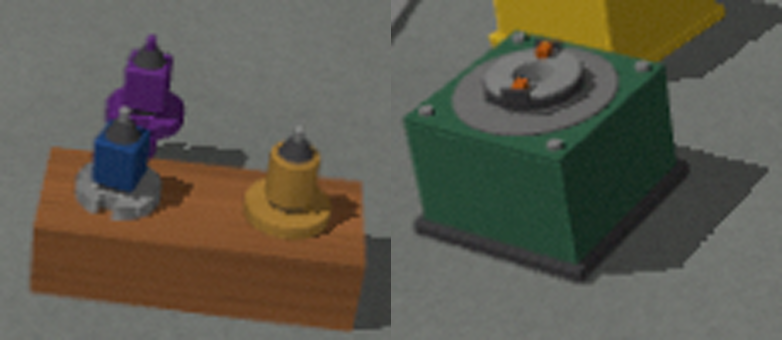

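View pics/c2.png

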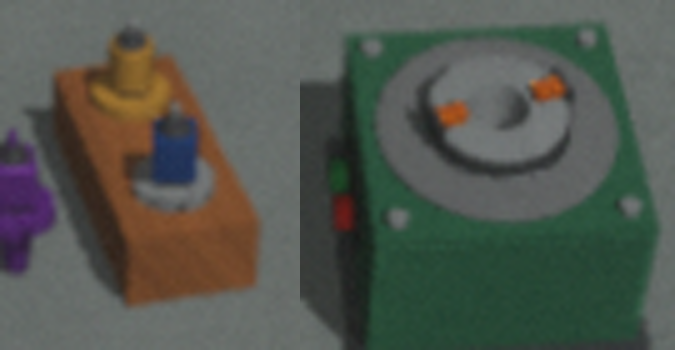

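Run:
```python
from h import *
def tri(a,b):
    (o1,d1),(o2,d2)=ray("scene",*a),ray("side",*b)
    A=np.c_[d1,-d2];t=np.linalg.lstsq(A,o2-o1,rcond=None)[0];p,q=o1+t[0]*d1,o2+t[1]*d2
    print((p+q)/2,np.linalg.norm(p-q));return (p+q)/2
print('arbor tip');tri((331.5,206.8),(260.4,146))
print(atz("scene",331.5,206.8,.125),atz("side",260.4,146,.125))
print('dogs')
for n,P in (("scene",[(145,174.1),(137.9,184.4)]),("side",[(290.4,252.8),(309.6,247.6)])):
    a,b=[atz(n,*p,.120) for p in P]; d=b-a; print(n,a,b,(a+b)/2,np.linalg.norm(d),np.degrees(np.arctan2(d[1],d[0])))
tri((145,174.1),(290.4,252.8));tri((137.9,184.4),(309.6,247.6))
# rack top corners side crop, machine screws/top corners
f=lambda u,v:(225+u/5,125+v/5)
for p in [(57,75),(167,57),(258,218),(127,240)]: print('rack',atz("side",*f(*p),.055))
g=lambda u,v:(295+u/3.4,175+v/3.4)
for p in [(52,149),(363,182),(355,258),(38,228)]: print('rackS',atz("scene",*g(*p),.055))
m=lambda u,v:(260+(u-300)/5,230+v/5)
for p in [(347,36),(606,24),(658,228),(372,237)]: print('mach',atz("side",*m(*p),.110))
m=lambda u,v:(100+(u-391)/3.4,160+v/3.4)
for p in [(405,118),(518,30),(665,65),(563,152)]: print('machS',atz("scene",*m(*p),.110))
```

```text
arbor tip
[0.57839175 0.20152194 0.12204132] 0.0032622850800393746
[0.58048703 0.20258601 0.125     ] [0.57727283 0.19480889 0.125     ]
dogs
scene [ 0.51277236 -0.25791377  0.12      ] [ 0.56205718 -0.25522003  0.12      ] [ 0.53741477 -0.2565669   0.12      ] 0.04935838104974351 3.1284761612346013
side [ 0.51439516 -0.26062963  0.12      ] [ 0.5658965  -0.25730626  0.12      ] [ 0.54014583 -0.25896794  0.12      ] 0.05160846034095902 3.692168744027133
[ 0.51386791 -0.25883588  0.11961178] 0.0029110584918557096
[ 0.56481446 -0.25574005  0.12041367] 0.0038512977572545317
rack [0.53724182 0.35418502 0.055     ]
rack [0.62095127 0.35650503 0.055     ]
rack [0.62210111 0.1527208  0.055     ]
rack [0.53213319 0.15239694 0.055     ]
rackS [0.53461084 0.15494341 0.055     ]
rackS [0.53547621 0.36485217 0.055     ]
rackS [0.61804809 0.35614179 0.055     ]
rackS [0.62273735 0.15587456 0.055     ]
mach [ 0.48463302 -0.18807683  0.11      ]
mach [ 0.61598145 -0.21565176  0.11      ]
mach [ 0.58695442 -0.34566984  0.11      ]
mach [ 0.45615222 -0.31430286  0.11      ]
machS [ 0.60588022 -0.32551571  0.11      ]
machS [ 0.4747725  -0.29727264  0.11      ]
machS [ 0.50419262 -0.16817585  0.11      ]
machS [ 0.62454112 -0.19760258  0.11      ]
```

```bash
python3 -m pendant '{"slide":[[3.6,-3.0,0.3],[7.2,-6,0.6],[10.8,-9,0.9],[14.4,-12,1.2],[18,-15,1.5],[21.6,-18.1,1.8],[25.2,-21.2,2],[28.8,-24.3,2],[32.4,-27.3,2],[35.8,-30.4,2]],"twist":[0,0,0,0,0,0,0,0,0,0],"fingers":[1,1,1,1,1,1,1,1,1,1]}'
python3 -m pendant '{"slide":[[0,0,0],[0,0,0]],"twist":[0,0],"fingers":[1,1]}'
python3 - <<'E'
from h import *
import json
P=eyes.camera_params("wrist");im=snap("wrist","w1.png")
json.dump({k:np.array(v).tolist() for k,v in P.items()},open('w1.json','w'))
cv2.imwrite('pics/w1b.png',cv2.resize(im[60:280,120:400],None,fx=2.7,fy=2.7,interpolation=cv2.INTER_CUBIC))
print(r.get_obs())
E
```

```text
time_s: 1.15
ee_pos: [0.5789, 0.1987, 0.251]
ee_rot: [-158.2, 90.0, 178.3]
force: [-0.2, 1.3, 0.7]
width: 0.0857
time_s: 1.35
ee_pos: [0.5779, 0.1996, 0.2506]
ee_rot: [-158.0, 89.9, 178.4]
force: [0.1, 0.3, -0.2]
width: 0.0853
{'time_s': 1.4, 'q': array([ 8.05764439e+00,  2.74612286e+01,  6.17542490e+01,  1.68671091e-02,
        9.08386327e+01, -5.84009384e+01]), 'dq': array([ 1.41523148, -0.9451484 ,  0.29727001,  0.10835065, -0.06667736,
        0.12607318]), 'joint_torque': array([-1.66047882e+00, -4.99281442e+01, -2.42999983e+01, -6.04504114e-02,
       -2.90261640e-02, -1.66768685e-02]), 'ee_pos': array([0.57721675, 0.20046294, 0.25099419]), 'ee_rot': array([-165.71255443,   89.94332218,  170.74626724]), 'force': array([-0.88592903,  0.26450376,  0.31947222]), 'torque': array([-0.02757381, -0.01074989,  0.04788586]), 'width': 0.08531328303425198}
```

View pics/w1.png

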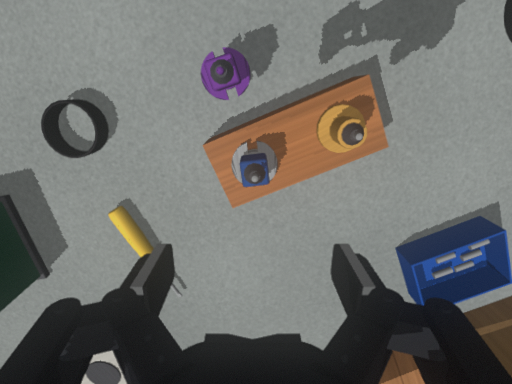

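View pics/w1b.png

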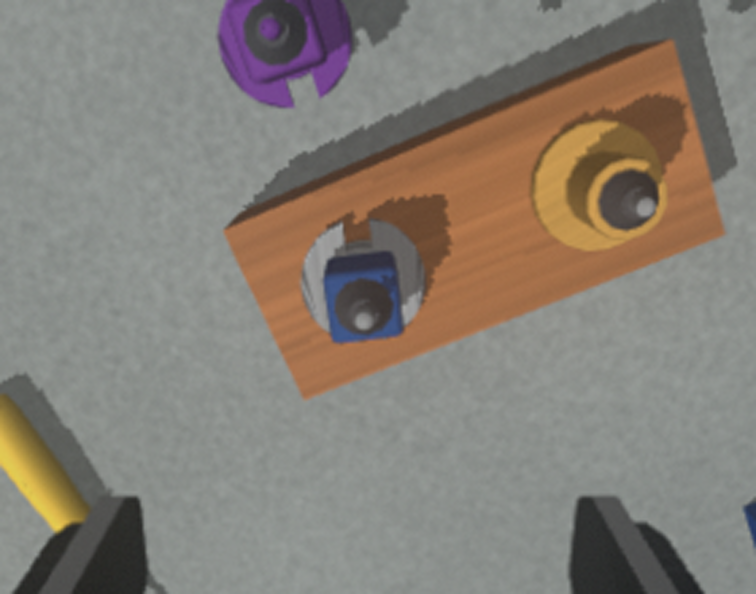

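The view shows the blue arbor, with one notch up, at (254,172), and the brass arbor at right. I'll crop closer for the body's top corners.

Run:
```python
import cv2
im=cv2.imread('pics/w1.png')
cv2.imwrite('pics/w1c.png',cv2.resize(im[130:200,215:295],None,fx=8,fy=8,interpolation=cv2.INTER_CUBIC))
```

```text
(no output)
```

View pics/w1c.png

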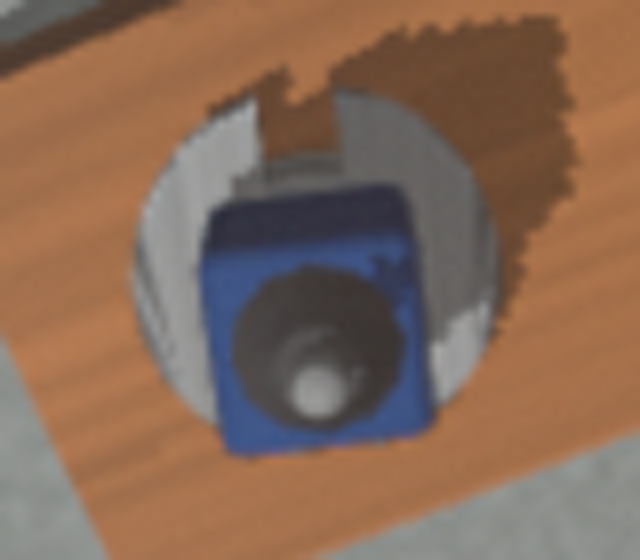

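Run:
```python
from h import *
import json
P={k:np.array(v) for k,v in json.load(open('w1.json')).items()}
f=lambda p:(215+p[0]/8-.5+.06,130+p[1]/8-.5+.06)
C=[atz("wrist",*f(p),.103,P) for p in [(202,262),(420,235),(436,428),(228,455)]]
for i in range(4):
    d=C[(i+1)%4]-C[i];print(C[i],np.linalg.norm(d),np.degrees(np.arctan2(d[1],d[0])))
print('ctr',np.mean(C,0),'tip',atz("wrist",*f((320,388)),.124,P))
# notch edges at top z=.065 ; flange circle
for p in [(258,105),(335,95),(262,165),(340,155)]: print('notch',atz("wrist",*f(p),.065,P))
fl=[atz("wrist",*f(p),.065,P) for p in [(140,265),(495,240),(180,165),(440,130)]];print(fl)
T=np.eye(3)
from scipy.spatial.transform import Rotation as R
o=r.get_obs();M=R.from_euler('xyz',o['ee_rot'],degrees=True).as_matrix();print(M, np.degrees(np.arctan2(M[1,1],M[0,1])))
```

```text
[0.56189523 0.19362899 0.103     ] 0.029082479766410433 73.64772126175737
[0.57008318 0.22153505 0.103     ] 0.026938110308243366 -17.973800042255515
[0.59570665 0.21322243 0.103     ] 0.02858862954944935 -105.78965170830479
[0.5879275  0.18571253 0.103     ] 0.02720936066076403 163.08539167329107
ctr [0.57890314 0.20352475 0.103     ] tip [0.57822853 0.20343126 0.124     ]
notch [0.55150565 0.20559415 0.065     ]
notch [0.55467448 0.21652713 0.065     ]
notch [0.55988345 0.20252232 0.065     ]
notch [0.56312673 0.21368869 0.065     ]
[array([0.56643293, 0.17958247, 0.065     ]), array([0.58419366, 0.22987029, 0.065     ]), array([0.55502533, 0.19140455, 0.065     ]), array([0.56559435, 0.2286542 , 0.065     ])]
[[-9.76340683e-04  3.99407935e-01  9.16772790e-01]
 [ 1.59072473e-04  9.16773277e-01 -3.99407978e-01]
 [-9.99999511e-01 -2.44124944e-04 -9.58617856e-04]] 66.45882837579619
```

```bash
python3 -m pendant '{"slide":[[0.07,0.35,-3],[0.07,0.35,-7],[0.07,0.35,-11],[0.07,0.35,-14.5],[0.07,0.35,-17],[0.07,0.35,-18.2],[0.07,0.35,-18.2]],"twist":[6.8,6.8,6.8,6.8,6.8,6.8,6.8],"fingers":[1,1,1,1,1,1,1]}'
python3 - <<'E'
from h import *
im=snap("wrist","w2.png");
cv2.imwrite('pics/w2b.png',cv2.resize(im[130:384,100:420],None,fx=2,fy=2))
E
```

```text
time_s: 2.1
ee_pos: [0.5773, 0.2045, 0.0686]
ee_rot: [-156.6, 89.9, -173.3]
force: [-0.5, 0.5, -0.0]
width: 0.0853
```

View pics/w2b.png

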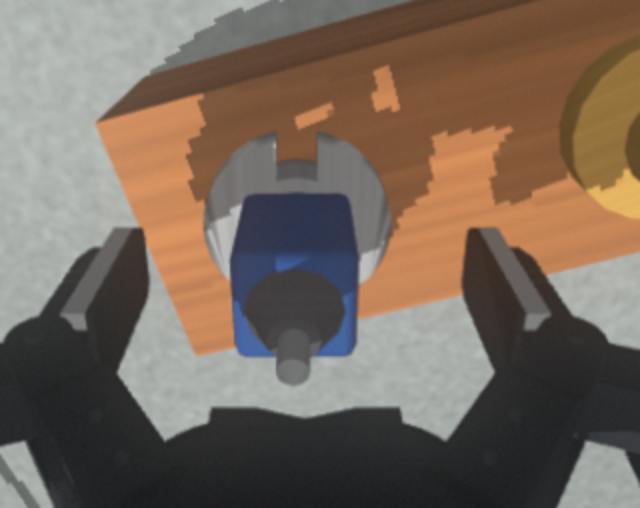

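The arbor sits about 2.5 mm left of the mid-jaw line. I'll shift by that much and close the fingers.

```bash
python3 -m pendant '{"slide":[[-0.07,-0.25,0],[-0.07,-0.25,0],[-0.07,-0.25,0],[-0.07,-0.25,0],[-0.07,-0.25,0],[-0.07,-0.25,0],[-0.07,-0.25,0]],"twist":[0,0,0,0,0,0,0],"fingers":[1,-0.6,-1,-1,-1,-1,-1]}'
python3 -m pendant '{"slide":[[0,0,0],[0,0,0],[0,0,0]],"twist":[0,0,0],"fingers":[-1,-1,-1]}'
python3 - <<'E'
from h import *
im=snap("wrist","w3.png");
cv2.imwrite('pics/w3b.png',cv2.resize(im[130:384,100:420],None,fx=2,fy=2))
E
```

```text
time_s: 2.85
ee_pos: [0.5779, 0.2013, 0.0698]
ee_rot: [28.6, 89.9, 11.9]
force: [0.7, 0.4, 3.5]
width: 0.029
time_s: 3.15
ee_pos: [0.5779, 0.2013, 0.0698]
ee_rot: [27.4, 89.9, 10.7]
force: [0.3, 1.4, 4.7]
width: 0.029
```

View pics/w3b.png

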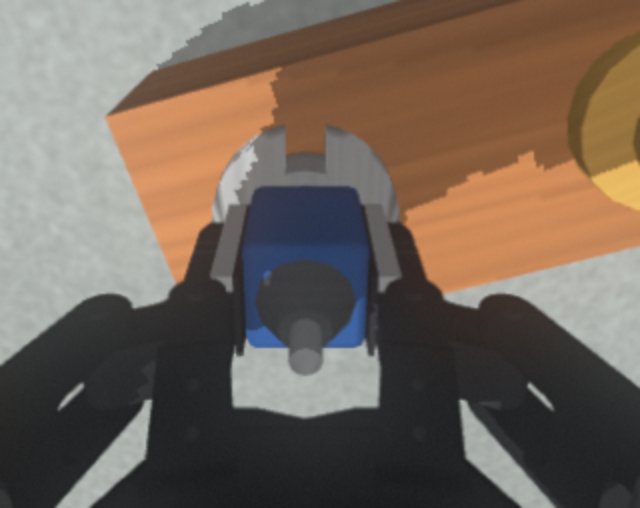

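The arbor is gripped squarely, width 29 mm. I'll lift it and check.

```bash
python3 -m pendant '{"slide":[[0,0,1],[0,0,3],[0,0,6],[0,0,10],[0,0,14],[0,0,18],[0,-4,20],[0,-9,21],[0,-14,21],[0,-19,21]],"twist":[0,0,0,0,0,4,8,12,16,20],"fingers":[-1,-1,-1,-1,-1,-1,-1,-1,-1,-1]}'
python3 -m pendant '{"slide":[[0,-4.5,0],[0,-9,0],[-0.5,-13.5,0],[-1,-17,0],[-1.5,-18.5,0],[-1.5,-18.5,0],[-1.5,-18.5,0]],"twist":[0,0,0,0,0,0,0],"fingers":[-1,-1,-1,-1,-1,-1,-1]}'
python3 - <<'E'
from h import *
import json
P=eyes.camera_params("wrist");im=snap("wrist","w4.png")
o=r.get_obs();print(o['ee_pos'],o['q'],o['force'],o['torque'])
json.dump({k:np.array(v).tolist() for k,v in P.items()},open('w4.json','w'))
E
```

```text
time_s: 4.2
ee_pos: [0.5768, 0.0105, 0.2793]
ee_rot: [170.5, 89.9, 174.0]
force: [1.7, -0.3, -4.2]
width: 0.0295
time_s: 4.9
ee_pos: [0.5624, -0.1721, 0.2791]
ee_rot: [128.9, 89.9, 132.2]
force: [0.8, -0.1, -3.9]
width: 0.0293
[ 0.56258627 -0.17164725  0.27924674] [-2.85005962e+01  2.42378415e+01  6.25380744e+01  2.28275011e-02
  9.32727163e+01 -1.21818605e+02] [ 0.46825383  0.44287981 -3.96589957] [ 0.00998946 -0.01421632 -0.04934075]
```

View pics/w4.png

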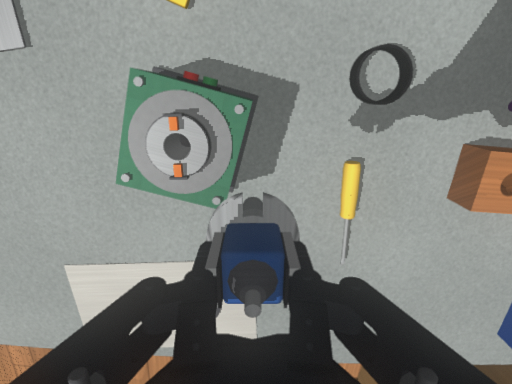

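The green machine is at upper left with dogs at (174,124) and (179,170); the arbor is held at (253,260). Next, an enlarged crop.

Run:
```python
import cv2
im=cv2.imread('pics/w4.png')
cv2.imwrite('pics/w4b.png',cv2.resize(im[105:190,130:230],None,fx=7,fy=7,interpolation=cv2.INTER_CUBIC))
cv2.imwrite('pics/w4c.png',cv2.resize(im[185:325,195:310],None,fx=4.2,fy=4.2,interpolation=cv2.INTER_CUBIC))
```

```text
(no output)
```

View pics/w4b.png

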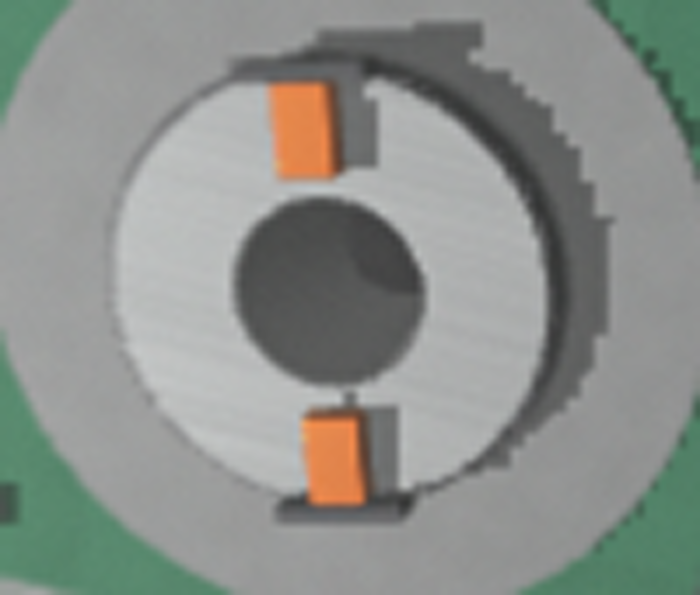

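View pics/w4c.png

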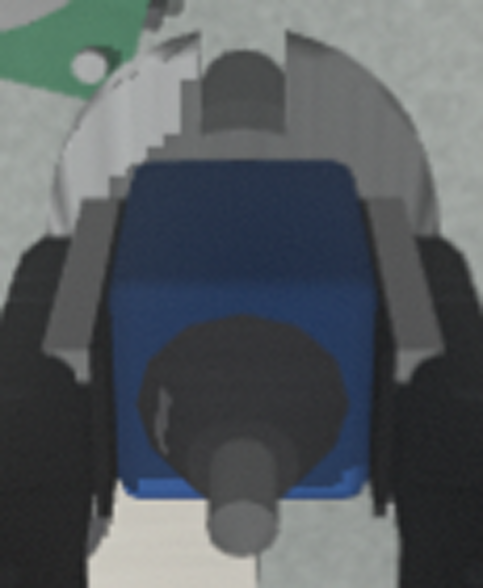

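```bash
cat > m4.py <<'E'
from h import *
import json
P={k:np.array(v) for k,v in json.load(open('w4.json')).items()}
f=lambda p:(130+p[0]/7-.43,105+p[1]/7-.43)
g=lambda p:(195+p[0]/4.2-.38,185+p[1]/4.2-.38)
A=lambda p,z:atz("wrist",*f(p),z,P)
a=np.array([A(p,.122) for p in [(270,84),(330,82),(334,178),(278,178)]]);b=np.array([A(p,.122) for p in [(305,416),(360,414),(367,503),(312,505)]])
for c in (a,b):
    print([round(float(np.linalg.norm(c[i]-c[(i+1)%4])*1e3),1) for i in range(4)],'centre',c.mean(0))
ca,cb=a.mean(0),b.mean(0);d=cb-ca;print('dog mid',(ca+cb)/2,np.linalg.norm(d),'angle',np.degrees(np.arctan2(d[1],d[0])))
for i,j,c in((0,3,a),(1,2,a),(0,3,b),(1,2,b)):
    d=c[j]-c[i];print('edge',np.degrees(np.arctan2(d[1],d[0])))
hole=[A(p,.115) for p in [(235,285),(427,295),(325,197),(335,386)]]
print('hole',np.mean([hole[0],hole[1]],0),np.mean([hole[2],hole[3]],0),np.linalg.norm(hole[0]-hole[1]),np.linalg.norm(hole[2]-hole[3]))
fc=[A(p,.115) for p in [(115,265),(548,310)]];print('face',np.mean(fc,0),np.linalg.norm(fc[0]-fc[1]))
z0=0.279-.0145
c=np.array([atz("wrist",*g(p),z0+.048,P) for p in [(110,283),(377,283),(370,497),(120,497)]])
print('body',c.mean(0),[round(float(np.linalg.norm(c[i]-c[(i+1)%4])*1e3),1) for i in range(4)])
for i,j in((0,1),(3,2)): d=c[j]-c[i];print('edge',np.degrees(np.arctan2(d[1],d[0])))
print('tip',atz("wrist",*g((243,525)),z0+.070,P))
F=[atz("wrist",*g(p),z0+.010,P) for p in [(55,200),(436,200)]];print('flange',F,np.linalg.norm(F[0]-F[1]))
n=[atz("wrist",*g(p),z0+.010,P) for p in [(201,33),(287,33)]];print('notch mid',np.mean(n,0),np.linalg.norm(n[0]-n[1]))
E
python3 m4.py
```

```text
[9.0, 14.2, 8.5, 13.9] centre [ 0.51572182 -0.25762065  0.122     ]
[8.7, 14.6, 8.9, 14.6] centre [ 0.56678657 -0.25402832  0.122     ]
dog mid [ 0.54125419 -0.25582449  0.122     ] 0.05119095200112259 angle 4.024045859553699
edge 2.97030766807518
edge 0.9535558812108765
edge 2.464513146160918
edge 2.986163111159212
hole [ 0.54105433 -0.25587819  0.115     ] [ 0.54153333 -0.25603544  0.115     ] 0.030324361365484175 0.0300467433971672
face [ 0.54063808 -0.25576359  0.115     ] 0.06837267052909603
body [ 0.56137325 -0.17127252  0.3125    ] [28.4, 28.4, 28.7, 28.4]
edge 93.27802499672102
edge 93.2601721139465
tip [ 0.55926942 -0.17157024  0.3345    ]
flange [array([ 0.55909752, -0.19779392,  0.2745    ]), array([ 0.55605051, -0.14465759,  0.2745    ])] 0.05322361339167135
notch mid [ 0.53280241 -0.17288649  0.2745    ] 0.011395342237124627
```

```bash
python3 -m pendant '{"slide":[[-0.9,-4,0],[-1.9,-8,0],[-1.9,-8.45,-3],[-1.9,-8.45,-6],[-1.9,-8.45,-8.3],[-1.9,-8.45,-8.8],[-1.9,-8.45,-8.8],[-1.9,-8.45,-8.8]],"twist":[0.7,0.7,0.7,0.7,0.7,0.7,0.7,0.7],"fingers":[-1,-1,-1,-1,-1,-1,-1,-1]}'
python3 - <<'E'
from h import *
import json
P=eyes.camera_params("wrist");w=snap("wrist","w5.png")
json.dump({k:np.array(v).tolist() for k,v in P.items()},open('w5.json','w'))
a=snap("scene","s5.png");b=snap("side","d5.png")
c=lambda im,x,y,w,h,k:cv2.resize(im[y:y+h,x:x+w],None,fx=k,fy=k,interpolation=cv2.INTER_CUBIC)
cv2.imwrite('pics/c5.png',np.hstack([c(a,110,120,80,100,5),c(b,260,190,80,100,5)]))
cv2.imwrite('pics/w5b.png',c(w,140,130,230,190,3.3))
o=r.get_obs();print(o['ee_pos'],o['force'])
for n in("scene","side"): print(n,proj(n,[[.5412,-.2558,z] for z in (.115,.132,.177,.187,.225,.247)]))
E
```

```text
time_s: 5.75
ee_pos: [0.5444, -0.257, 0.1929]
ee_rot: [-40.0, 89.9, -36.0]
force: [0.5, -0.3, -4.5]
width: 0.0291
[ 0.54407868 -0.25732987  0.1926211 ] [-0.62159883  0.10603333 -4.10101537]
scene [[141.46111114 181.7407332 ]
 [140.47889809 175.69965444]
 [137.83929872 159.26352306]
 [137.24516899 155.52213544]
 [134.96378768 141.00547602]
 [133.62674386 132.38235076]]
side [[299.83002701 250.54956696]
 [300.43668565 245.82679587]
 [302.09966976 232.81420179]
 [302.48087232 229.81753247]
 [303.96980536 218.06297647]
 [304.86200016 210.98099964]]
```

View pics/c5.png

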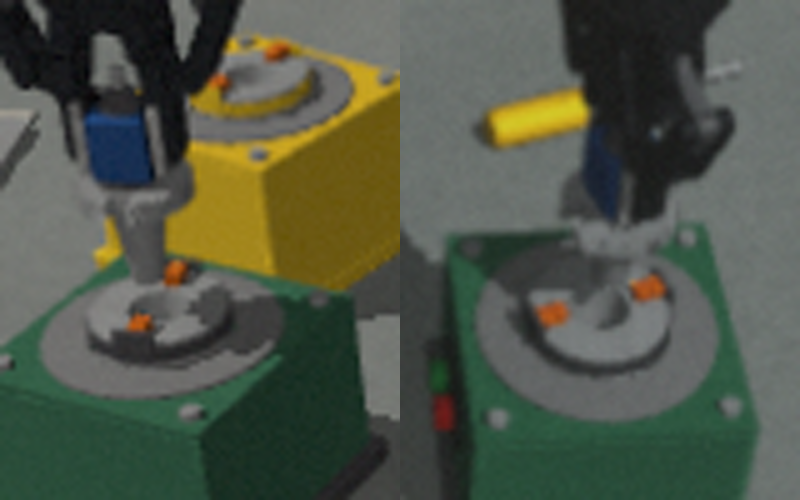

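View pics/w5b.png

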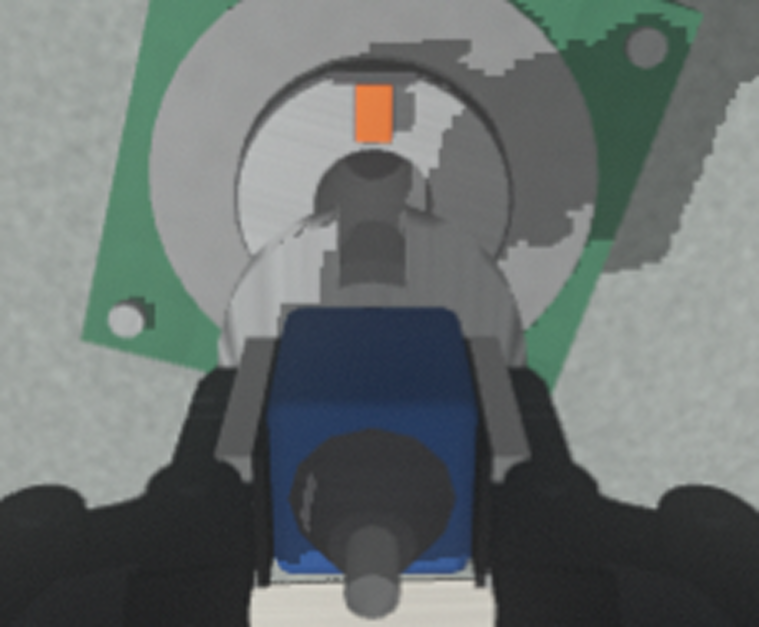

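Run:
```python
import cv2
im=cv2.imread('pics/d5.png')
cv2.imwrite('pics/d5b.png',cv2.resize(im[205:275,275:330],None,fx=10,fy=8.5,interpolation=cv2.INTER_LANCZOS4))
```

```text
(no output)
```

View pics/d5b.png

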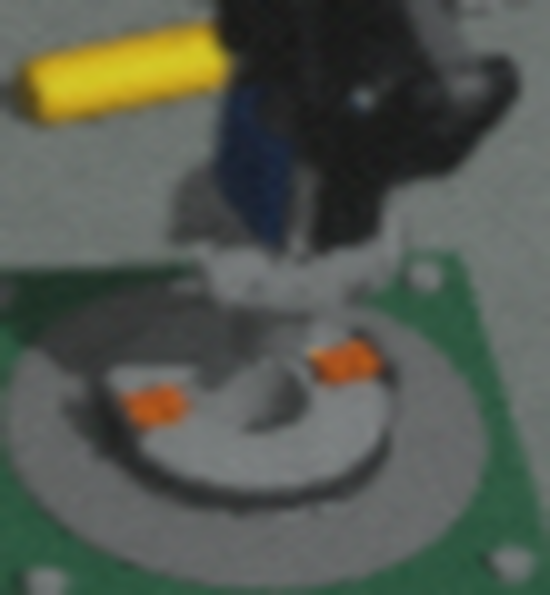

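```bash
cat > ov.py <<'E'
from h import *
import json,sys
def circ(c,rad,z): 
    t=np.linspace(0,2*np.pi,60);return np.c_[c[0]+rad*np.cos(t),c[1]+rad*np.sin(t),np.full(60,z)]
def overlay(im,n,crop,k,items,P=None):
    x,y,w,h=crop
    o=cv2.resize(im[y:y+h,x:x+w],None,fx=k,fy=k,interpolation=cv2.INTER_CUBIC)
    for X,col in items:
        p=(proj(n,X,P)-[x,y]+.5)*k
        cv2.polylines(o,[np.round(p).astype(int)],False,col,1,cv2.LINE_AA)
    return o
def arbor(c,z0,col): return [(circ(c,.028,z0),col),(circ(c,.028,z0+.01),col),(circ(c,.007,z0-.045),col),(circ(c,.003,z0+.07),col)]
spin=lambda c:[(circ(c,.0345,.115),(255,255,0)),(circ(c,.015,.115),(255,255,0))]
E
python3 - <<'E'
from ov import *
P={k:np.array(v) for k,v in json.load(open('w5.json')).items()}
c=(.5412,-.2558);z0=.1926-.0145
d=cv2.imread('pics/d5.png');w=cv2.imread('pics/w5.png')
cv2.imwrite('pics/o5d.png',overlay(d,"side",(270,200,70,75),8,spin(c)+arbor(c,z0,(0,255,0))))
cv2.imwrite('pics/o5w.png',overlay(w,"wrist",(195,130,115,190),3.1*1.0,spin(c)+arbor(c,z0,(0,255,0)),P))
E
```

```text
(no output)
```

View pics/o5d.png

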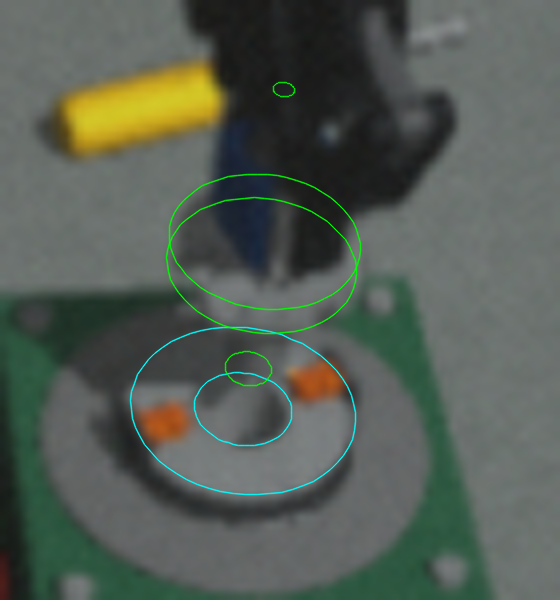

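View pics/o5w.png

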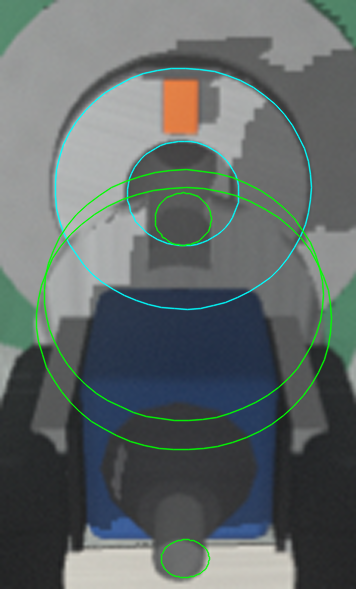

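Run:
```python
from ov import *
P={k:np.array(v) for k,v in json.load(open('w5.json')).items()}
c=(.5412,-.2558);z0=.1926-.0145
w=cv2.imread('pics/w5.png')
cr=(200,140,105,85)
b=overlay(w,"wrist",cr,7.4,[],P)
cv2.imwrite('pics/o5x.png',b)
```

```text
(no output)
```

View pics/o5x.png

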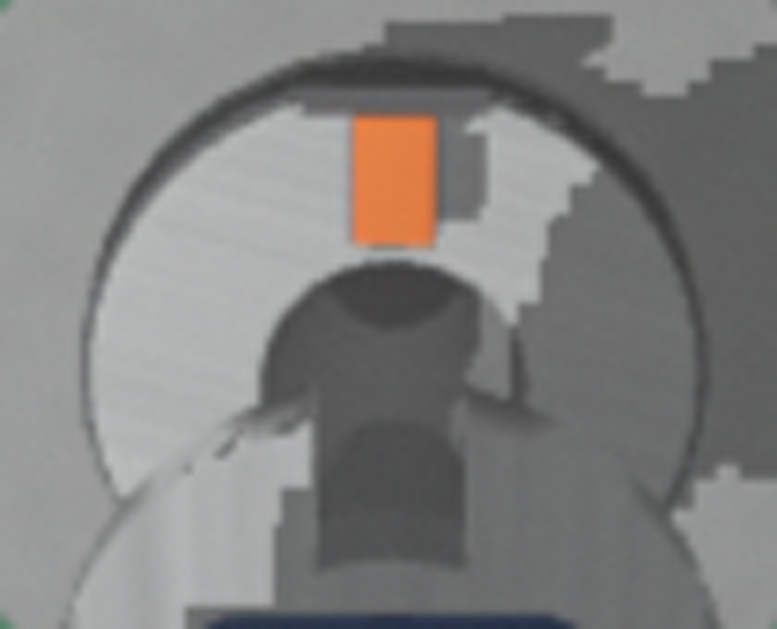

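Run:
```python
from ov import *
from scipy.optimize import least_squares
from scipy.spatial.transform import Rotation as R
P={k:np.array(v) for k,v in json.load(open('w5.json')).items()}
B=lambda x,y:(140+x/3.3-.35,130+y/3.3-.35)
X=lambda x,y:(200+x/7.4-.43,140+y/7.4-.43)
obs=[((0,0,.070),B(372,597)),((-.0165,0,0),X(393,569)),((-.007,0,-.045),X(393,422)),((-.0145,-.0145,.048),B(268,400)),((-.0145,.0145,.048),B(475,400)),((.0145,-.0145,.048),B(275,574)),((.0145,.0145,.048),B(468,574))]
L=np.array([o[0] for o in obs]);uv=np.array([o[1] for o in obs])
def pts(p,L=L): return R.from_euler('yz',[p[3],np.radians(4)]).apply(L)+p[:3]
for tilt in (0,1):
    f=lambda p:(proj("wrist",pts(p*np.array([1,1,1,tilt])),P)-uv).ravel()
    s=least_squares(f,[.5412,-.2558,.178,0],x_scale=[.01,.01,.01,.1])
    print(s.x[:3],np.degrees(s.x[3]),np.round(s.fun.reshape(-1,2),1).tolist())
```

```text
[ 0.54939349 -0.2559548   0.17050075] 0.0 [[-0.1, 1.1], [-0.2, -6.8], [-0.1, 1.3], [1.2, 2.8], [-1.0, 2.9], [1.2, -1.5], [-1.1, -1.4]]
[ 0.54892079 -0.25598557  0.17337387] -2.195738155628898 [[-0.1, 0.1], [-0.2, -6.1], [-0.1, 4.0], [0.6, 1.2], [-0.3, 1.4], [0.4, -0.4], [-0.3, -0.3]]
```

Run:
```python
from ov import *
from scipy.optimize import least_squares
from scipy.spatial.transform import Rotation as R
P={k:np.array(v) for k,v in json.load(open('w5.json')).items()}
B=lambda x,y:(140+x/3.3-.35,130+y/3.3-.35)
X=lambda x,y:(200+x/7.4-.43,140+y/7.4-.43)
obs=[((0,0,.070),B(372,597)),((-.0165,0,.01),X(393,569)),((-.0165,0,0),X(393,514)),((-.007,0,-.045),X(393,422)),((-.0145,-.0145,.048),B(268,400)),((-.0145,.0145,.048),B(475,400)),((.0145,-.0145,.048),B(275,574)),((.0145,.0145,.048),B(468,574))]
L=np.array([o[0] for o in obs]);uv=np.array([o[1] for o in obs])
def pts(p,L=L): return R.from_euler('yz',[p[3],np.radians(4)]).apply(L)+p[:3]
for tilt in (0,1):
    f=lambda p:(proj("wrist",pts(p*np.array([1,1,1,tilt])),P)-uv).ravel()
    s=least_squares(f,[.5412,-.2558,.178,0],x_scale=[.01,.01,.01,.1])
    print(s.x[:3],np.degrees(s.x[3]),np.round(s.fun.reshape(-1,2),1).tolist())
    d=cv2.imread('pics/d5.png')
    c=s.x[:2]
    cv2.imwrite(f'pics/o5d{tilt}.png',overlay(d,"side",(270,200,70,75),8,spin((.5412,-.2558))+[(pts(s.x,q),(0,255,0)) for q in (circ((0,0),.028,0),circ((0,0),.028,.01),circ((0,0),.007,-.045))]))
    w=cv2.imread('pics/w5.png')
    cv2.imwrite(f'pics/o5w{tilt}.png',overlay(w,"wrist",(195,130,115,190),3.1,[(pts(s.x,q),(0,255,0)) for q in (circ((0,0),.028,0),circ((0,0),.028,.01),circ((0,0),.007,-.045))],P))
a=[cv2.imread('pics/'+n) for n in('o5d1.png','o5w1.png')]
cv2.imwrite('pics/o5z.png',np.hstack([cv2.copyMakeBorder(i,0,600-i.shape[0],0,0,0) if i.shape[0]<600 else i[:600] for i in a])[:,:800])
```

```text
[ 0.54718164 -0.2560958   0.17299222] 0.0 [[-0.1, 1.3], [-0.2, -1.8], [-0.2, -1.0], [-0.1, -0.1], [0.6, 1.6], [-0.2, 1.8], [0.6, -1.5], [-0.4, -1.4]]
[ 0.5468542  -0.25611744  0.17496788] -1.520580707059153 [[-0.1, 0.7], [-0.2, -1.6], [-0.2, -0.5], [-0.1, 1.7], [0.1, 0.5], [0.3, 0.6], [0.0, -0.7], [0.2, -0.6]]
```

View pics/o5z.png

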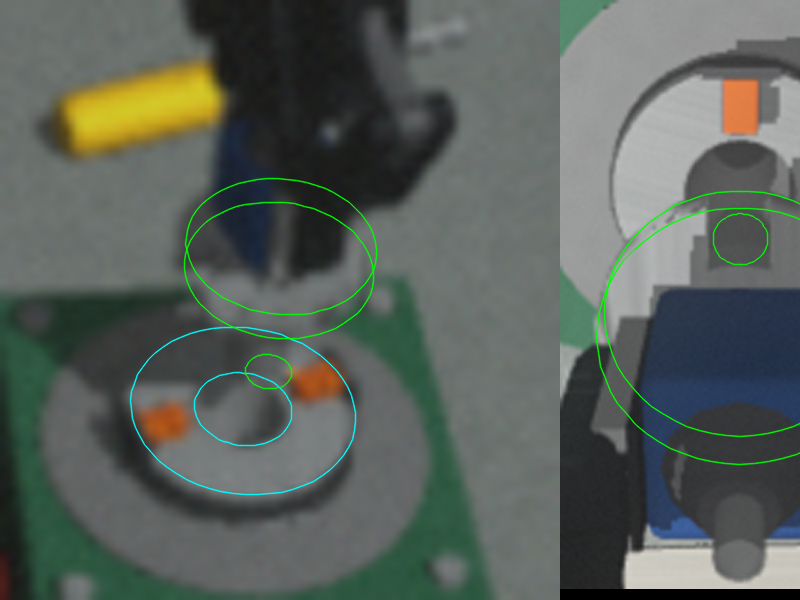

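```bash
python3 -m pendant '{"slide":[[-0.3,0,0],[-0.3,0,-1],[-0.3,0,-2],[-0.3,0,-2.5],[-0.3,0,-3],[-0.3,0,-3]],"twist":[0,0,0,0,0,0],"fingers":[-1,-1,-1,-1,-1,-1]}'
python3 - <<'E'
from ov import *
P=eyes.camera_params("wrist");w=snap("wrist","w6.png")
json.dump({k:np.array(v).tolist() for k,v in P.items()},open('w6.json','w'))
d=snap("side","d6.png")
o=r.get_obs();print(o['ee_pos'],o['force'],o['torque'])
cv2.imwrite('pics/c6.png',np.hstack([overlay(w,"wrist",(195,140,115,100),4,[]),overlay(d,"side",(275,215,55,67),6,[])[:400]]))
E
```

```text
time_s: 6.5
ee_pos: [0.5404, -0.2572, 0.1604]
ee_rot: [139.3, 89.9, 143.3]
force: [0.0, 0.4, -4.4]
width: 0.0291
[ 0.54073142 -0.25736733  0.16136351] [ 0.71175357  0.15907043 -4.24671957] [ 0.00136695 -0.02537626  0.00663862]
```

View pics/c6.png

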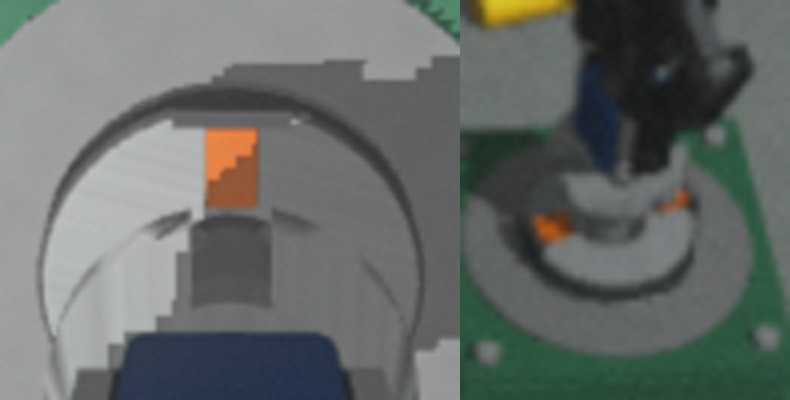

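```bash
python3 -m pendant '{"slide":[[-0.15,0,-0.4],[-0.15,0,-0.8],[-0.15,0,-1.2],[-0.15,0,-1.6],[-0.15,0,-1.8],[-0.15,0,-1.8]],"twist":[0,0,0,0,0,0],"fingers":[-1,-1,-1,-1,-1,-1]}'
python3 - <<'E'
from ov import *
P=eyes.camera_params("wrist");w=snap("wrist","w7.png")
d=snap("side","d7.png")
o=r.get_obs();print(o['ee_pos'],o['force'],o['torque'])
cv2.imwrite('pics/c7.png',np.hstack([overlay(w,"wrist",(195,140,115,100),4,[]),overlay(d,"side",(275,215,55,67),6,[])[:400]]))
E
```

```text
time_s: 7.2
ee_pos: [0.539, -0.2572, 0.143]
ee_rot: [139.6, 90.0, 143.6]
force: [-0.1, -0.2, -4.5]
width: 0.0291
[ 0.53919443 -0.25733831  0.14338299] [ 0.84994225 -0.07148674 -3.82240845] [ 0.02118302  0.00462009 -0.00857687]
```

View pics/c7.png

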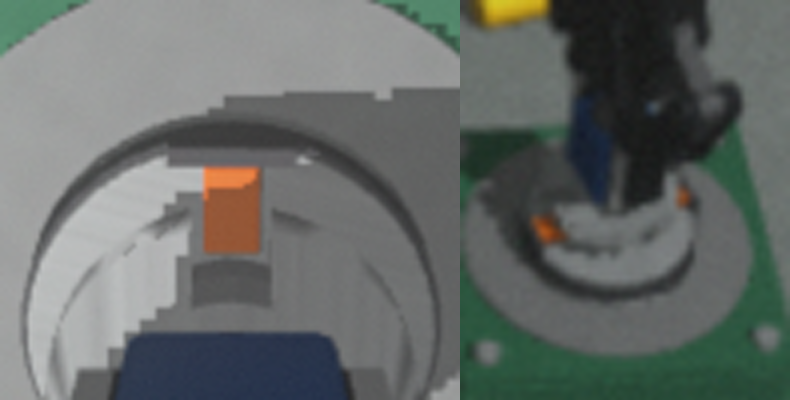

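```bash
python3 -m pendant '{"slide":[[0,0,-0.2],[0,0,-0.4],[0,0,-0.5],[0,0,-0.5]],"twist":[0,0,0,0],"fingers":[-1,-1,-1,-1]}'
python3 -m pendant '{"slide":[[0,0,-0.1],[0,0,-0.2],[0,0,-0.2]],"twist":[0,0,0],"fingers":[-1,-1,-1]}'
python3 -m pendant '{"slide":[[0,0,-0.1],[0,0,-0.2],[0,0,-0.2]],"twist":[0,0,0],"fingers":[-1,-1,-1]}'
```

```text
time_s: 7.7
ee_pos: [0.5391, -0.2572, 0.1381]
ee_rot: [140.3, 90.0, 144.2]
force: [0.5, 0.4, -3.9]
width: 0.0289
time_s: 8.0
ee_pos: [0.5391, -0.2572, 0.1362]
ee_rot: [133.0, 90.0, 136.9]
force: [0.6, 0.0, -3.9]
width: 0.029
time_s: 8.3
ee_pos: [0.5391, -0.2573, 0.1342]
ee_rot: [140.8, 90.0, 144.8]
force: [0.3, 0.1, -4.0]
width: 0.0292
```

```bash
python3 -m pendant '{"slide":[[0,0,-0.1],[0,0,-0.1]],"twist":[0,0],"fingers":[-1,-1]}'
python3 -m pendant '{"slide":[[0,0,-0.1],[0,0,-0.1]],"twist":[0,0],"fingers":[-1,-1]}'
python3 - <<'E'
from ov import *
w=snap("wrist","w8.png")
d=snap("side","d8.png")
cv2.imwrite('pics/c8.png',np.hstack([overlay(w,"wrist",(195,140,115,100),4,[]),overlay(d,"side",(275,215,55,67),6,[])[:400]]))
E
```

```text
time_s: 8.5
ee_pos: [0.5391, -0.2573, 0.1332]
ee_rot: [151.3, 90.0, 155.2]
force: [0.6, -0.4, -4.0]
width: 0.029
time_s: 8.7
ee_pos: [0.5391, -0.2573, 0.1322]
ee_rot: [131.9, 90.0, 135.9]
force: [0.4, -1.0, -4.4]
width: 0.029
```

View pics/c8.png

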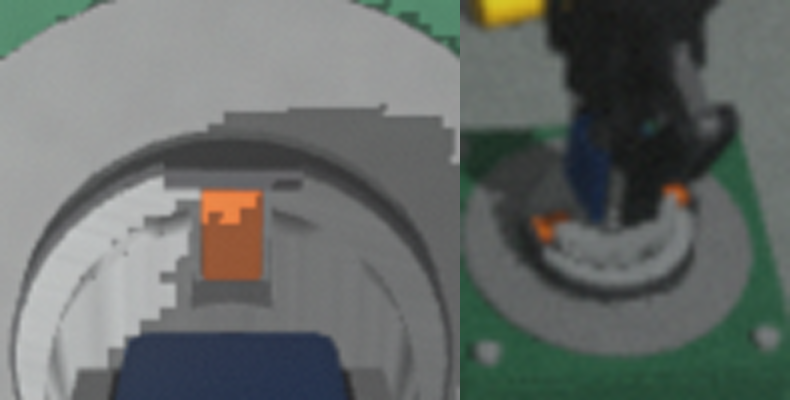

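The dog sits centred in the notch, with the notch edges at 190–272 px and the dog at 201–263 px. I'll go on down in 1 mm steps.

```bash
for i in 1; do :; done
python3 -m pendant '{"slide":[[0,0,-0.1],[0,0,-0.1]],"twist":[0,0],"fingers":[-1,-1]}'
python3 -m pendant '{"slide":[[0,0,-0.1],[0,0,-0.1]],"twist":[0,0],"fingers":[-1,-1]}'
python3 -m pendant '{"slide":[[0,0,-0.1],[0,0,-0.1]],"twist":[0,0],"fingers":[-1,-1]}'
```

```text
time_s: 9.0
ee_pos: [0.5391, -0.2572, 0.1312]
ee_rot: [140.1, 90.0, 144.0]
force: [-0.4, 0.1, -4.8]
width: 0.0292
time_s: 9.2
ee_pos: [0.5391, -0.2573, 0.1302]
ee_rot: [141.1, 90.0, 145.0]
force: [-0.1, 0.5, -3.6]
width: 0.0292
time_s: 9.4
ee_pos: [0.5392, -0.2573, 0.1298]
ee_rot: [-45.3, 90.0, -41.4]
force: [-1.7, 0.9, 1.5]
width: 0.0292
```

```bash
python3 -m pendant '{"slide":[[0,0,-0.05],[0,0,-0.05]],"twist":[0,0],"fingers":[-1,-1]}'
python3 -m pendant '{"slide":[[0,0,-0.05],[0,0,-0.05]],"twist":[0,0],"fingers":[-1,-1]}'
python3 -m pendant '{"slide":[[0,0,-0.05],[0,0,-0.05]],"twist":[0,0],"fingers":[-1,-1]}'
python3 - <<'E'
from ov import *
w=snap("wrist","w9.png")
d=snap("side","d9.png");print(r.get_obs()['torque'])
cv2.imwrite('pics/c9.png',np.hstack([overlay(w,"wrist",(195,140,115,100),4,[]),overlay(d,"side",(275,215,55,67),6,[])[:400]]))
E
```

```text
time_s: 9.6
ee_pos: [0.5392, -0.2574, 0.1292]
ee_rot: [-40.2, 90.0, -36.2]
force: [-1.6, 0.7, 2.0]
width: 0.0293
time_s: 9.8
ee_pos: [0.5392, -0.2573, 0.1285]
ee_rot: [-41.7, 90.0, -37.8]
force: [-1.8, 1.1, 2.9]
width: 0.029
time_s: 10.0
ee_pos: [0.5392, -0.2574, 0.1279]
ee_rot: [-43.9, 90.0, -40.0]
force: [-2.5, 1.2, 3.7]
width: 0.0294
[ 0.19868493  0.3053648  -0.02499767]
```

View pics/c9.png

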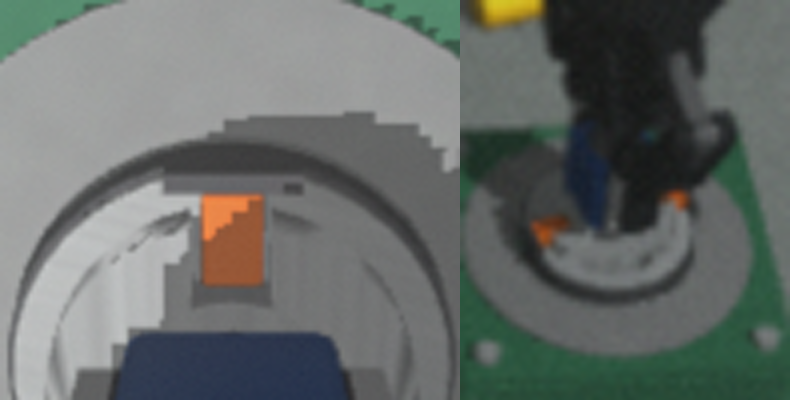

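Contact came at TCP z≈0.130, and the nominal home is 0.1295. There are small side forces, so I'll ease sideways the way they push.

```bash
python3 -m pendant '{"slide":[[-0.05,0,0],[-0.05,0,0]],"twist":[0,0],"fingers":[-1,-1]}'
python3 -m pendant '{"slide":[[-0.05,0.05,0],[-0.05,0.05,0]],"twist":[0,0],"fingers":[-1,-1]}'
python3 -c "
from h import *
o=r.get_obs();print(o['force'],o['torque'])"
```

```text
time_s: 10.3
ee_pos: [0.5392, -0.2573, 0.1281]
ee_rot: [-18.1, 89.9, -14.1]
force: [2.2, 1.3, 2.7]
width: 0.0287
time_s: 10.5
ee_pos: [0.5389, -0.2573, 0.1282]
ee_rot: [-35.8, 89.8, -31.8]
force: [4.9, -0.6, 3.4]
width: 0.0294
[ 4.89995219 -0.56311475  3.35528259] [-0.09131393 -0.90509764  0.01576514]
```

```bash
python3 -m pendant '{"slide":[[0.07,-0.02,0.3],[0.07,-0.02,0.3]],"twist":[0,0],"fingers":[-1,-1]}'
python3 -m pendant '{"slide":[[-0.1,0,0],[-0.1,0,0]],"twist":[0,0],"fingers":[-1,-1]}'
python3 -m pendant '{"slide":[[0.2,0,0],[0.2,0,0]],"twist":[0,0],"fingers":[-1,-1]}'
python3 -m pendant '{"slide":[[-0.1,0.1,0],[-0.1,0.1,0]],"twist":[0,0],"fingers":[-1,-1]}'
python3 -m pendant '{"slide":[[0,-0.2,0],[0,-0.2,0]],"twist":[0,0],"fingers":[-1,-1]}'
```

```text
time_s: 10.7
ee_pos: [0.5388, -0.2572, 0.1306]
ee_rot: [-172.0, 90.0, -168.0]
force: [3.8, -0.4, -1.2]
width: 0.0294
time_s: 10.9
ee_pos: [0.5385, -0.2571, 0.1306]
ee_rot: [-11.4, 89.9, -7.4]
force: [7.7, -0.9, -2.8]
width: 0.0295
time_s: 11.1
ee_pos: [0.5392, -0.2567, 0.13]
ee_rot: [146.2, 89.8, 150.2]
force: [1.7, 0.1, -4.3]
width: 0.0294
time_s: 11.3
ee_pos: [0.5389, -0.2564, 0.1304]
ee_rot: [-66.6, 89.9, -62.6]
force: [4.6, -2.1, -7.2]
width: 0.0293
time_s: 11.5
ee_pos: [0.5388, -0.2576, 0.1305]
ee_rot: [98.4, 89.9, 102.4]
force: [3.2, 1.4, -5.1]
width: 0.0293
```

```bash
python3 -m pendant '{"slide":[[0.1,0.1,0],[0.1,0.1,0]],"twist":[0,0],"fingers":[-1,-1]}'
python3 -m pendant '{"slide":[[0.1,0,0],[0.1,0,0]],"twist":[0,0],"fingers":[-1,-1]}'
python3 -m pendant '{"slide":[[0.1,0,0],[0.1,0,0]],"twist":[0,0],"fingers":[-1,-1]}'
python3 -c "
from h import *
o=r.get_obs();print(o['force'],o['torque'])"
```

```text
time_s: 11.7
ee_pos: [0.5393, -0.2568, 0.1306]
ee_rot: [163.8, 89.9, 167.8]
force: [-0.4, 0.5, -4.1]
width: 0.0292
time_s: 11.9
ee_pos: [0.5407, -0.257, 0.1308]
ee_rot: [170.5, 90.0, 174.5]
force: [0.8, 0.3, -3.9]
width: 0.0294
time_s: 12.1
ee_pos: [0.5417, -0.257, 0.1308]
ee_rot: [170.8, 90.0, 174.8]
force: [-1.4, -0.4, -3.0]
width: 0.0293
[-1.41618421 -0.36557845 -2.95311432] [0.01522448 0.17964269 0.01611749]
```

Free travel in x runs from 0.5393 to 0.5417. I'll go to the middle and probe y.

```bash
python3 -m pendant '{"slide":[[-0.12,0.1,0],[-0.12,0.1,0]],"twist":[0,0],"fingers":[-1,-1]}'
python3 -m pendant '{"slide":[[0,0.1,0],[0,0.1,0]],"twist":[0,0],"fingers":[-1,-1]}'
python3 -m pendant '{"slide":[[0,-0.3,0],[0,-0.3,0]],"twist":[0,0],"fingers":[-1,-1]}'
```

```text
time_s: 12.3
ee_pos: [0.5406, -0.256, 0.1308]
ee_rot: [-60.6, 90.0, -56.6]
force: [-0.7, -0.1, -4.9]
width: 0.0291
time_s: 12.5
ee_pos: [0.5406, -0.2558, 0.1309]
ee_rot: [-88.6, 89.9, -84.7]
force: [-0.9, -5.2, -6.0]
width: 0.0294
time_s: 12.7
ee_pos: [0.5407, -0.258, 0.1308]
ee_rot: [79.2, 90.0, 83.2]
force: [-0.4, 0.1, -4.8]
width: 0.029
```

```bash
python3 -m pendant '{"slide":[[0,0.1,0],[0,0.1,0]],"twist":[0,0],"fingers":[-1,-1]}'
python3 -m pendant '{"slide":[[0,0,-0.1],[0,0,-0.1]],"twist":[0,0],"fingers":[-1,-1]}'
python3 -m pendant '{"slide":[[0,0,-0.1],[0,0,-0.1]],"twist":[0,0],"fingers":[-1,-1]}'
python3 -m pendant '{"slide":[[0,0,-0.1],[0,0,-0.1]],"twist":[0,0],"fingers":[-1,-1]}'
python3 -c "
from h import *
o=r.get_obs();print(o['force'],o['torque'])"
```

```text
time_s: 12.9
ee_pos: [0.5406, -0.2566, 0.1308]
ee_rot: [91.9, 90.0, 95.9]
force: [0.2, 0.6, -3.7]
width: 0.0296
time_s: 13.1
ee_pos: [0.5407, -0.2569, 0.1298]
ee_rot: [43.1, 90.0, 47.1]
force: [-0.6, 0.0, -4.1]
width: 0.0296
time_s: 13.3
ee_pos: [0.5407, -0.2569, 0.1292]
ee_rot: [-14.7, 90.0, -10.7]
force: [-0.3, 1.4, 1.6]
width: 0.0291
time_s: 13.5
ee_pos: [0.5407, -0.2569, 0.1281]
ee_rot: [-12.1, 90.0, -8.2]
force: [-1.5, 2.8, 2.9]
width: 0.0295
[-1.4691418   2.83341666  2.90644637] [0.38030287 0.26700323 0.05737072]
```

```bash
python3 -m pendant '{"slide":[[0,0,-0.1],[0,0,-0.2],[0,0,-0.2]],"twist":[0,0,0],"fingers":[-1,-1,-1]}'
python3 -m pendant '{"slide":[[0,0,-0.1],[0,0,-0.1]],"twist":[0,0],"fingers":[-1,-1]}'
python3 -m pendant '{"slide":[[0,0,-0.1],[0,0,-0.1]],"twist":[0,0],"fingers":[-1,-1]}'
python3 - <<'E'
from ov import *
w=snap("wrist","w10.png")
d=snap("side","d10.png");o=r.get_obs();print(o['force'],o['torque'])
cv2.imwrite('pics/c10.png',np.hstack([overlay(w,"wrist",(195,140,115,100),4,[]),overlay(d,"side",(275,215,55,67),6,[])[:400]]))
E
```

```text
time_s: 13.8
ee_pos: [0.5407, -0.2569, 0.126]
ee_rot: [-7.9, 90.0, -3.9]
force: [-1.5, 3.4, 5.7]
width: 0.0291
time_s: 14.0
ee_pos: [0.5407, -0.2569, 0.1251]
ee_rot: [-17.7, 90.0, -13.8]
force: [-1.8, 2.8, 7.1]
width: 0.0293
time_s: 14.2
ee_pos: [0.5407, -0.2569, 0.1243]
ee_rot: [-22.5, 90.0, -18.5]
force: [-3.2, 4.6, 7.8]
width: 0.0295
[-2.86324945  3.52477732  7.00748722] [0.61508859 0.43048125 0.00305128]
```

View pics/c10.png

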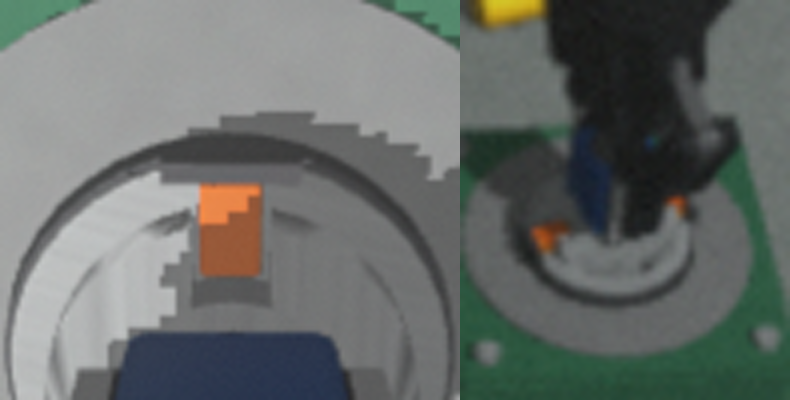

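Run:
```python
from ov import *
P=eyes.camera_params("wrist")
o=r.get_obs();print(o['ee_pos'])
for x0 in (.5385,.5412,.544):
  for z0 in (.109,.106):
   for h in (0,1,3):
    c=np.array([x0,-.2558]);u=np.array([np.cos(np.radians(4)),np.sin(np.radians(4))])
    pt=lambda s,z:[*(c-s*u),z]
    q=proj("wrist",[pt(.0185,z0+.007),pt(.033,z0+.007),pt(.0165,z0+h+.01),pt(.0345,z0),pt(.0275,z0+h+.01),pt(.0275,z0+h)],P)
    print(x0,z0,h,'v in crop:',np.round((q[:,1]-140+.5)*4,1))
```

```text
[ 0.54072473 -0.25690352  0.12438774]
0.5385 0.109 0 v in crop: [261.2 165.8 282.2 141.5 209.9 186.8]
0.5385 0.109 1 v in crop: [ 261.2  165.8 -288.1  141.5 -271.5 -272.5]
0.5385 0.109 3 v in crop: [ 261.2  165.8 -220.8  141.5 -215.9 -216. ]
0.5385 0.106 0 v in crop: [253.3 159.5 273.9 135.8 202.7 180.4]
0.5385 0.106 1 v in crop: [ 253.3  159.5 -288.5  135.8 -271.8 -272.8]
0.5385 0.106 3 v in crop: [ 253.3  159.5 -220.8  135.8 -216.  -216. ]
0.5412 0.109 0 v in crop: [278.3 184.  299.4 159.1 227.9 203.9]
0.5412 0.109 1 v in crop: [ 278.3  184.  -292.2  159.1 -275.6 -276.6]
0.5412 0.109 3 v in crop: [ 278.3  184.  -221.9  159.1 -217.1 -217.2]
0.5412 0.106 0 v in crop: [270.2 177.3 290.8 153.1 220.4 197.3]
0.5412 0.106 1 v in crop: [ 270.2  177.3 -292.6  153.1 -275.9 -276.9]
0.5412 0.106 3 v in crop: [ 270.2  177.3 -222.   153.1 -217.1 -217.2]
0.544 0.109 0 v in crop: [295.8 202.6 317.  177.1 246.3 221.5]
0.544 0.109 1 v in crop: [ 295.8  202.6 -296.5  177.1 -279.8 -280.9]
0.544 0.109 3 v in crop: [ 295.8  202.6 -223.2  177.1 -218.3 -218.4]
0.544 0.106 0 v in crop: [287.5 195.6 308.2 170.9 238.6 214.6]
0.544 0.106 1 v in crop: [ 287.5  195.6 -296.9  170.9 -280.1 -281.2]
0.544 0.106 3 v in crop: [ 287.5  195.6 -223.2  170.9 -218.4 -218.5]
```

Run:
```python
from ov import *
P=eyes.camera_params("wrist")
for x0,z0,xa in((.5412,.109,.5412),(.5412,.109,.542)):
   for h in (0,.001,.003):
    c=np.array([x0,-.2558]);u=np.array([np.cos(np.radians(4)),np.sin(np.radians(4))])
    pt=lambda s,z,x=x0:[*(np.array([x,-.2558])-s*u),z]
    q=proj("wrist",[pt(.0185,z0+.007),pt(.033,z0+.007),pt(.0165,z0+h+.01,xa),pt(.0345,z0),pt(.0275,z0+h+.01,xa),pt(.0275,z0+h,xa)],P)
    print(xa,h,'v in crop:',np.round((q[:,1]-140+.5)*4,1))
w=cv2.imread('pics/w10.png')
cv2.imwrite('pics/w10b.png',overlay(w,"wrist",(190,165,120,70),6.6,[]))
d=cv2.imread('pics/d10.png')
cv2.imwrite('pics/d10b.png',overlay(d,"side",(280,235,45,40),12,[]))
```

```text
0.5412 0 v in crop: [278.3 184.  299.4 159.1 227.9 203.9]
0.5412 0.001 v in crop: [278.3 184.  302.3 159.1 230.4 206.2]
0.5412 0.003 v in crop: [278.3 184.  308.2 159.1 235.6 210.8]
0.542 0 v in crop: [278.3 184.  304.4 159.1 233.2 209. ]
0.542 0.001 v in crop: [278.3 184.  307.4 159.1 235.8 211.3]
0.542 0.003 v in crop: [278.3 184.  313.3 159.1 241.  215.9]
```

View pics/w10b.png

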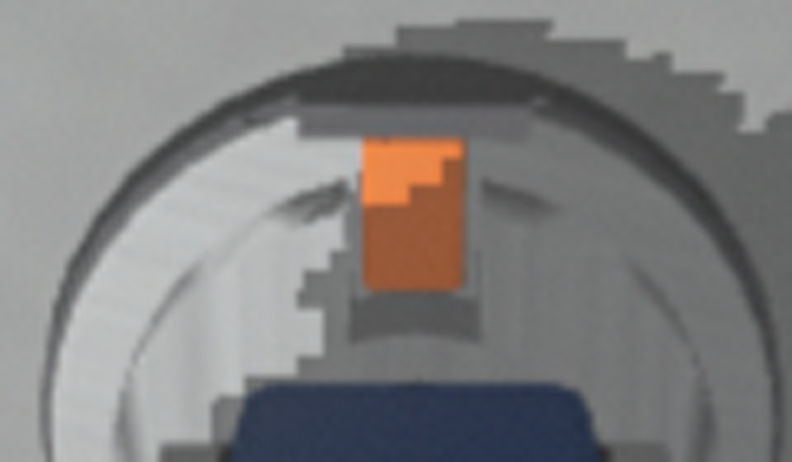

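View pics/d10b.png

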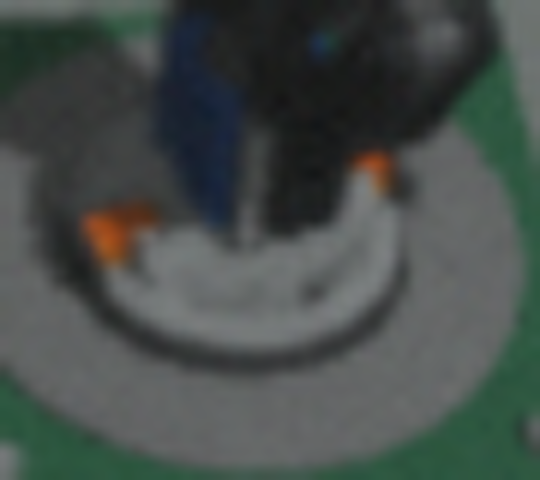

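```bash
python3 -m pendant '{"slide":[[0,0,-0.1],[0,0,-0.1]],"twist":[0,0],"fingers":[-1,-1]}'
python3 -m pendant '{"slide":[[0,0,-0.06],[0,0,-0.06],[0,0,-0.06]],"twist":[0,0,0],"fingers":[-1,-1,-1]}'
python3 - <<'E'
from ov import *
w=snap("wrist","w11.png")
o=r.get_obs();print(o['ee_pos'],o['force'],o['torque'])
cv2.imwrite('pics/w11b.png',overlay(w,"wrist",(190,165,120,70),6.6,[]))
E
```

```text
time_s: 14.5
ee_pos: [0.5407, -0.2569, 0.1234]
ee_rot: [-26.2, 90.0, -22.2]
force: [-2.8, 3.3, 8.6]
width: 0.0289
time_s: 14.8
ee_pos: [0.5407, -0.2569, 0.123]
ee_rot: [-31.1, 90.0, -27.1]
force: [-3.6, 2.5, 9.2]
width: 0.0293
[ 0.54074441 -0.25691325  0.12305006] [-3.29407748  4.29085388  8.54385478] [0.72999606 0.55176679 0.02329964]
```

View pics/w11b.png

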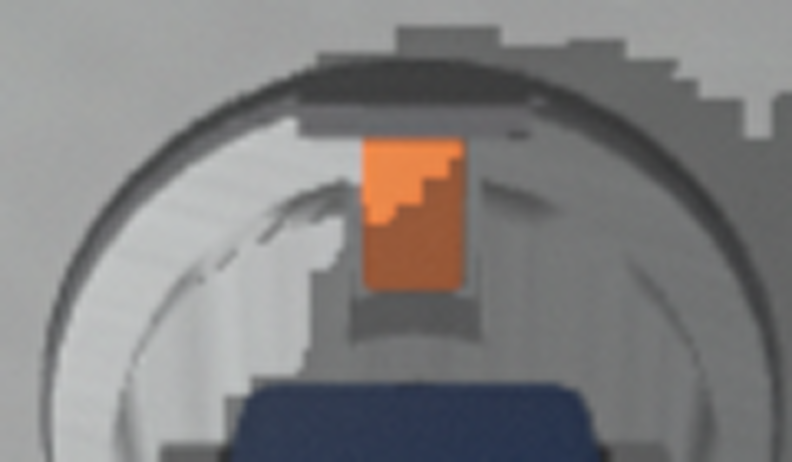

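```bash
python3 -m pendant '{"slide":[[0,0,-0.04],[0,0,-0.04],[0,0,-0.04]],"twist":[0,0,0],"fingers":[-1,-1,-1]}'
python3 -m pendant '{"slide":[[0,0,0.1],[0,0,0.2],[0,0,0.3],[0,0,0.4],[0,0,0.5],[0,0,0.58],[0,0,0.58]],"twist":[0,0,0,0,0,0,0],"fingers":[-1,-1,-1,-1,-1,-1,-1]}'
python3 -m pendant '{"slide":[[0,0,0],[0,0,0],[0,0,0],[0,0,0]],"twist":[0,0,0,0],"fingers":[-0.2,-0.1,0,0.1]}'
python3 - <<'E'
from ov import *
w=snap("wrist","w12.png");d=snap("side","d12.png")
o=r.get_obs();print(o['ee_pos'],o['force'],o['torque'])
cv2.imwrite('pics/w12b.png',overlay(w,"wrist",(170,150,160,120),4.9,[]))
cv2.imwrite('pics/d12b.png',overlay(d,"side",(275,220,55,55),9,[]))
E
```

```text
time_s: 15.15
ee_pos: [0.5407, -0.2569, 0.1227]
ee_rot: [-29.3, 90.0, -25.3]
force: [-3.5, 4.2, 9.1]
width: 0.0295
time_s: 15.85
ee_pos: [0.5407, -0.2569, 0.1277]
ee_rot: [24.0, 90.0, 28.0]
force: [-1.3, 3.7, 3.1]
width: 0.0295
time_s: 16.25
ee_pos: [0.5406, -0.2572, 0.1274]
ee_rot: [-132.1, 90.0, -128.2]
force: [0.1, 0.7, -0.0]
width: 0.0469
[ 0.54062017 -0.25712132  0.12751645] [-0.02771398  0.16766449 -0.08929837] [0.01694036 0.03548128 0.01754921]
```

View pics/w12b.png

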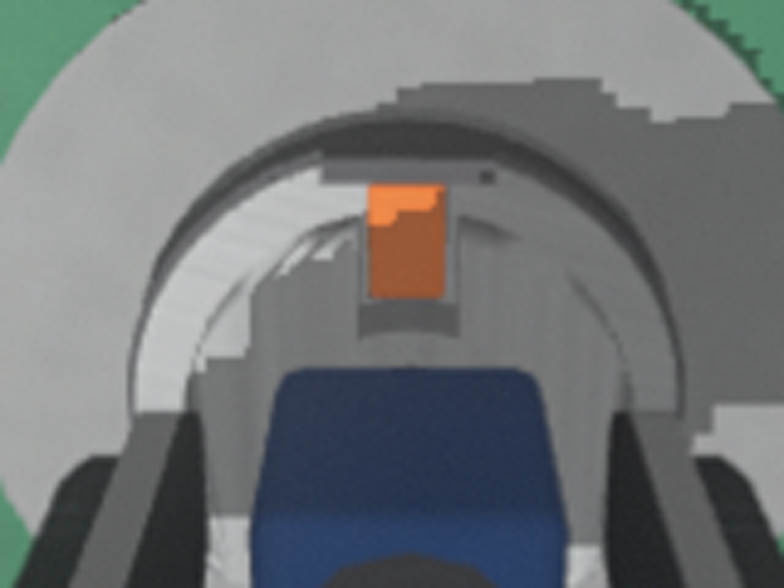

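View pics/d12b.png

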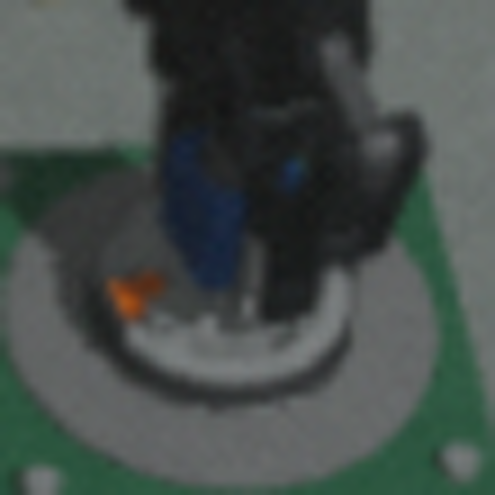

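The arbor stands free with the dogs in its notches. By the spring force that press reached only about 5.3–6 mm. I'll re-grip, now that it has settled square, and press again.

```bash
python3 -m pendant '{"slide":[[0,0,0.1],[0,0,0.1],[0,0,0.1],[0,0,0.1],[0,0,0.1],[0,0,0.1]],"twist":[0,0,0,0,0,0],"fingers":[-0.3,-1,-1,-1,-1,-1]}'
python3 -m pendant '{"slide":[[0,0,-0.1],[0,0,-0.2],[0,0,-0.2]],"twist":[0,0,0],"fingers":[-1,-1,-1]}'
python3 -m pendant '{"slide":[[0,0,-0.1],[0,0,-0.2],[0,0,-0.2]],"twist":[0,0,0],"fingers":[-1,-1,-1]}'
```

```text
time_s: 16.95
ee_pos: [0.5407, -0.257, 0.1287]
ee_rot: [-56.0, 90.0, -52.0]
force: [-0.5, 0.2, 1.5]
width: 0.0295
time_s: 17.25
ee_pos: [0.5406, -0.257, 0.1267]
ee_rot: [-51.0, 90.0, -47.1]
force: [-0.6, 0.5, 4.2]
width: 0.0294
time_s: 17.55
ee_pos: [0.5407, -0.257, 0.1248]
ee_rot: [-47.5, 90.0, -43.6]
force: [-2.0, 1.3, 5.2]
width: 0.0295
```

```bash
python3 -m pendant '{"slide":[[0,0,-0.1],[0,0,-0.2],[0,0,-0.2],[0,0,-0.2]],"twist":[0,0,0,0],"fingers":[-1,-1,-1,-1]}'
python3 -m pendant '{"slide":[[0,0,-0.08],[0,0,-0.08],[0,0,-0.08],[0,0,-0.08]],"twist":[0,0,0,0],"fingers":[-1,-1,-1,-1]}'
python3 - <<'E'
from ov import *
w=snap("wrist","w13.png");d=snap("side","d13.png");o=r.get_obs();print(o['ee_pos'],o['force'])
w12=cv2.imread('pics/w12.png')
cv2.imwrite('pics/c13.png',np.vstack([overlay(w12,"wrist",(190,165,120,45),6.6,[]),overlay(w,"wrist",(190,165,120,45),6.6,[])]))
E
```

```text
time_s: 17.95
ee_pos: [0.5407, -0.257, 0.1232]
ee_rot: [-41.6, 90.0, -37.7]
force: [-1.8, 1.3, 7.7]
width: 0.0292
time_s: 18.35
ee_pos: [0.5407, -0.257, 0.1226]
ee_rot: [-41.8, 90.0, -37.9]
force: [-2.5, 1.8, 9.2]
width: 0.0293
[ 0.54067881 -0.25701906  0.12254651] [-2.72197154  2.17823626  9.17603047]
```

View pics/c13.png

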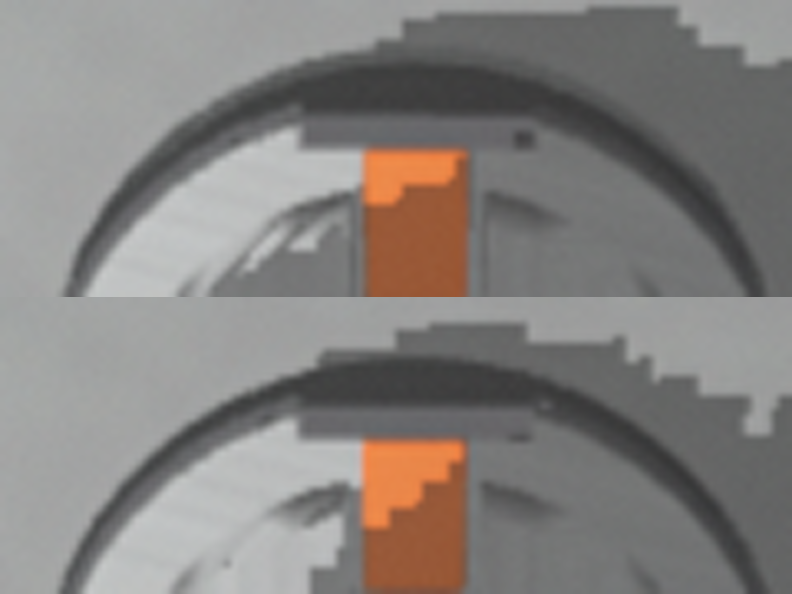

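```bash
python3 -m pendant '{"slide":[[0,0,-0.05],[0,0,-0.05],[0,0,-0.05],[0,0,-0.05]],"twist":[0,0,0,0],"fingers":[-1,-1,-1,-1]}'
```

```text
time_s: 18.85
ee_pos: [0.5407, -0.257, 0.1221]
ee_rot: [-43.2, 90.0, -39.2]
force: [-2.4, 2.3, 8.1]
width: 0.0292
```

Run:
```python
from h import *
o=r.get_obs();print(o['ee_pos'],o['force'])
```

```text
[ 0.54068564 -0.25702754  0.12211564] [-2.40114483  2.28208484  8.08822825]
```

The nose is about 6.0 mm down at roughly 8–9 N. Now I'll ease up, release, and withdraw straight up.

```bash
python3 -m pendant '{"slide":[[0,0,0.1],[0,0,0.2],[0,0,0.3],[0,0,0.4],[0,0,0.5],[0,0,0.6],[0,0,0.6]],"twist":[0,0,0,0,0,0,0],"fingers":[-1,-1,-1,-1,-1,-1,-1]}'
python3 -m pendant '{"slide":[[0,0,0],[0,0,0],[0,0,0],[0,0,0],[0,0,0],[0,0,0]],"twist":[0,0,0,0,0,0],"fingers":[-0.2,0.1,0.4,0.7,0.8,0.8]}'
python3 - <<'E'
from ov import *
w=snap("wrist","w14.png");o=r.get_obs();print(o['ee_pos'],o['force'])
cv2.imwrite('pics/w14b.png',overlay(w,"wrist",(130,150,240,180),3.2,[]))
E
```

```text
time_s: 19.55
ee_pos: [0.5406, -0.257, 0.1273]
ee_rot: [-71.2, 90.0, -67.3]
force: [-1.1, 0.9, 3.6]
width: 0.0293
time_s: 20.15
ee_pos: [0.5406, -0.257, 0.1273]
ee_rot: [104.3, 90.0, 108.3]
force: [1.3, -0.5, -0.5]
width: 0.0765
[ 0.54062652 -0.2570152   0.12730669] [-0.04786907  0.95849535  0.39325643]
```

View pics/w14b.png

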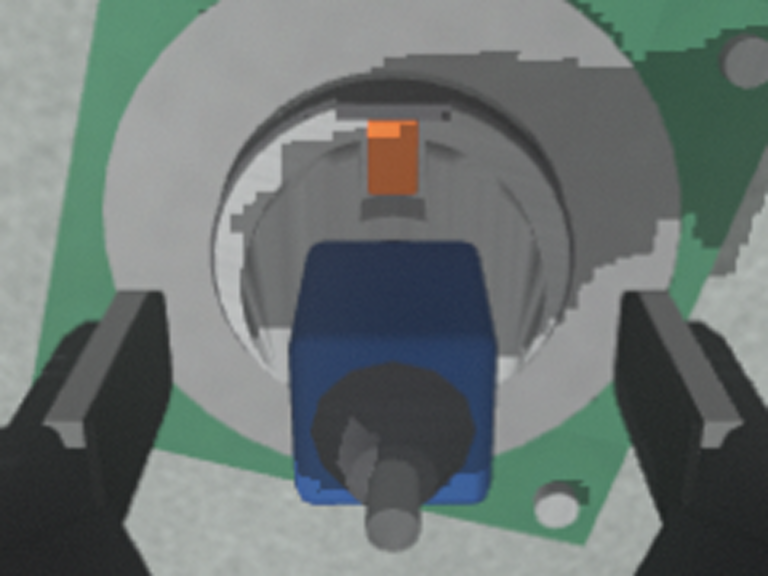

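Free of the jaws. I'll go up and check from all the cameras.

```bash
python3 -m pendant '{"slide":[[0,0,1],[0,0,3],[0,0,6],[0,0,10],[0,0,14],[0,3,16],[0,7,17],[0,10,17],[0,10,17]],"twist":[0,0,0,0,0,0,0,0,0],"fingers":[0.9,1,1,1,1,1,1,1,1]}'
python3 - <<'E'
from ov import *
P=eyes.camera_params("wrist");w=snap("wrist","w15.png");d=snap("side","d15.png");s=snap("scene","s15.png")
c=(.5412,-.2558)
it=spin(c)[:1]+arbor(c,.115,(0,255,0))
cv2.imwrite('pics/c15.png',np.hstack([overlay(d,"side",(270,200,60,80),6.5,[]),overlay(d,"side",(270,200,60,80),6.5,it)]))
cv2.imwrite('pics/w15b.png',overlay(w,"wrist",(110,90,160,120),5,it,P))
E
```

```text
time_s: 21.1
ee_pos: [0.5405, -0.1539, 0.2991]
ee_rot: [-14.6, 89.9, -10.5]
force: [-0.1, 0.2, 0.3]
width: 0.0854
```

View pics/c15.png

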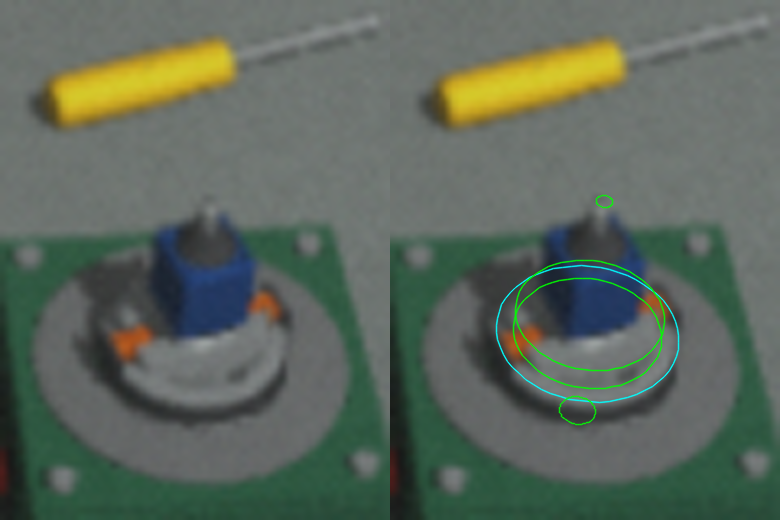

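View pics/w15.png

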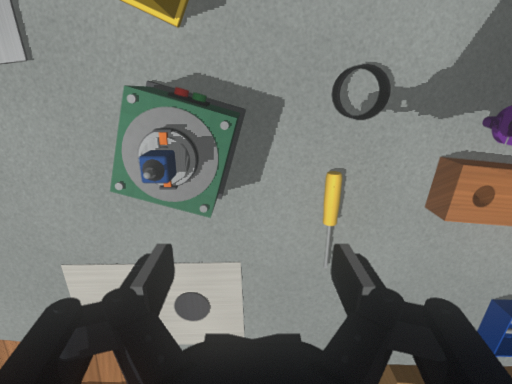

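View pics/s15.png

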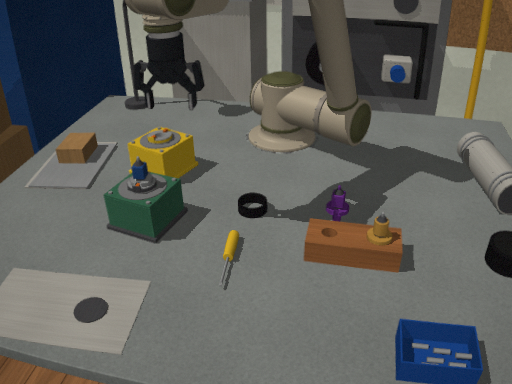

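View pics/w15b.png

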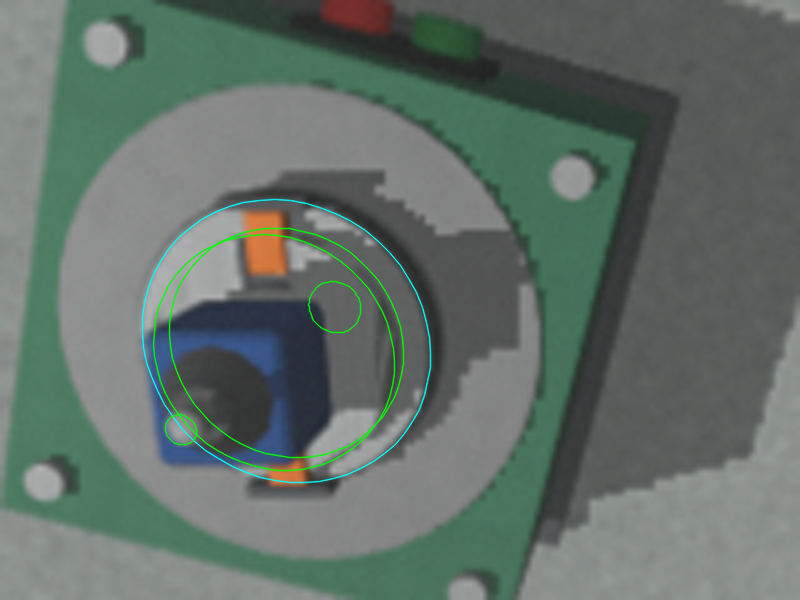

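Run:
```python
from ov import *
s=cv2.imread('pics/s15.png');c=(.5412,-.2558)
it=spin(c)[:1]+arbor(c,.115,(0,255,0))
cv2.imwrite('pics/s15b.png',np.hstack([overlay(s,"scene",(110,150,65,70),6,[]),overlay(s,"scene",(110,150,65,70),6,it)]))
```

```text
(no output)
```

View pics/s15b.png

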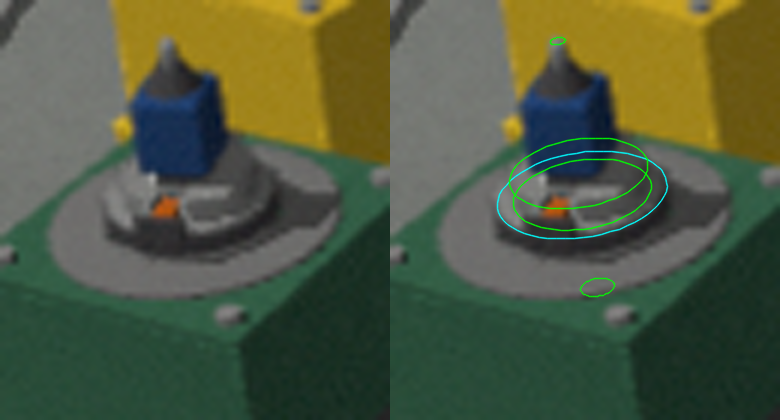

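The bit tip falls where the home model puts it in the wrist and scene views, within 0.5 px. In the side view it is about 1 px off. The dogs sit in the notches and the bystanders look untouched. Handing in.

```bash
python3 -c "
from h import *
print(r.finish_job())"
```

```text
the job is handed in; nothing more can be done
None
```

The blue arbor is seated in the green machine's spindle with its notches over both orange dogs. I bedded it in, let go, and handed the job in at about 21 s of the 64 s allowed.

- **Seating:** The dog line measured about 4° in the wrist picture, so I turned the arbor to match. It never rode on the dogs. I found the middle of the socket by feeling for its walls, and only small side forces were left.
- **Bedding in:** The first press took the nose down about 5.3–6 mm, so I let go, re-gripped the settled arbor and pressed again. The second press reached about 6.0 mm by tool travel. The highest push I read was about 9 N, well under 25 N. At the bottom the force read only 8.1 N, which by the spring figures would be nearer 5 mm, so the two estimates disagree by up to a millimetre. The force reading was noisy.
- **Last checks:**
  - With the gripper clear, the bit tip is where a home, fully raised arbor should be. It fits within about half a pixel in the wrist and scene views and about one pixel sideways in the side view.
  - The dogs sit in the notches.
  - The brass arbor, collar and screwdriver look untouched.
- **Not measured directly:** How far the nose went down and how flat the flange sits are inferred from forces, tool height and pictures.

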